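Dock the interface units and clamp the keeper bar

TASK

Pack the black interface units away in the docking tray: loosen the two red clamp knobs and pull the keeper bar fully open, then dock every unit in a bay of its own, far end under the blue lip and the near end let down until it lies flat on the bay floor. When all are in, push the keeper bar fully home over them and turn both knobs fully tight, leaving the other things on the bench where they are.

Things in the scene. Friction and masses are not known exactly. Their poses are not given: they have to be found in the camera images.
- unit_1: black plastic interface unit (a plain box with a small green lamp), 38 mm wide (own x) x 108 mm long (own y) x 27 mm high (own z), 110 g (its solid body is 105 mm x 26 mm: 54 mm to own -y, 51 mm to own +y); origin at the centre of its underside; stands flat on the worktop at the start; its two ends are interchangeable. It may be absent.
- unit_2: black plastic interface unit (a plain box with a small green lamp), 38 mm wide (own x) x 108 mm long (own y) x 27 mm high (own z), 110 g (its solid body is 105 mm x 26 mm: 54 mm to own -y, 51 mm to own +y); origin at the centre of its underside; stands flat on the worktop at the start; its two ends are interchangeable. It may be absent.
- unit_3: black plastic interface unit (a plain box with a small green lamp), 38 mm wide (own x) x 108 mm long (own y) x 27 mm high (own z), 110 g (its solid body is 105 mm x 26 mm: 54 mm to own -y, 51 mm to own +y); origin at the centre of its underside; stands flat on the worktop at the start; its two ends are interchangeable. It may be absent.
- tray: docking tray fixed to the worktop: aluminium base plate 219 x 312 mm with three bays 80 mm apart; bay floor 12 mm above the worktop. Origin at worktop height under the centre of the middle bay; own x points from the keeper (robot side) to the blue lip, y left, z up. Grey side rails at y = +-132 to 156 mm, top 31 mm above the bay floor.
- lip_edge (a point): middle of the lower near edge of the blue lip that overhangs the far ends of all bays, 33 mm above the bay floor; axes as the tray's. The lip is 6 mm thick and reaches 14 mm from here to the back wall (tray x +43.5 to +57.5 mm). The opening from here to the sill is 101 mm, so units go in tilted 15 to 20 degrees, far end down under the lip, then are levelled.
- sill (a point): middle of the top inner edge of the blue sill at the near end of the bays: 10 mm above the bay floor, 8 mm thick, inner face at tray x -57.5 mm, so a bay is 115 mm long from sill to back wall; axes as the tray's
- keeper (a joint): m; steel keeper bar (35 mm in x, 312 mm in y, 8 mm thick) across the side rails, sliding along tray x: 0 = fully home over the bays' near ends (its edge at tray x -37.5 mm, underside 31 mm above the bay floor), 0.060 = fully open, pulled 60 mm towards the robot (tray -x), clear of the bays. About 2 N moves it with both clamps loose; tight clamps hold it.
- keeper_handle (a point): centre of the black upright handle fin on the middle of the keeper bar: 12 mm thick (tray x), 60 mm wide (tray y), reaching 12 mm above this point (the bar's top is 16 mm below it); axes as the tray's; moves with the keeper
- clamp_left (a joint): rad; red clamp knob on the keeper bar's left end (tray +y): 0 = fully loose (stop), 1.3 = fully tight (stop). Tightens clockwise seen from above, stays where it is left, needs about 0.2 N m; it begins to hold the bar at about 0.6 and holds it against some 18 N when tight.
- grip_left (a point): centre of the left clamp knob's wing: red upright bar 44 mm long (this point's own x), 12 mm thick (own y), reaching 13 mm above this point (the keeper bar's top is 24 mm below it); on the knob's vertical axis; turns with the knob, moves with the keeper
- clamp_right (a joint): rad; red clamp knob on the keeper bar's right end (tray -y): 0 = fully loose (stop), 1.3 = fully tight (stop). Tightens clockwise seen from above, stays where it is left, needs about 0.2 N m; it begins to hold the bar at about 0.6 and holds it against some 18 N when tight.
- grip_right (a point): centre of the right clamp knob's wing: red upright bar 44 mm long (this point's own x), 12 mm thick (own y), reaching 13 mm above this point (the keeper bar's top is 24 mm below it); on the knob's vertical axis; turns with the knob, moves with the keeper
- bay_1 (a point): centre of the floor of the left bay; axes as the tray's. A seated unit's origin lies here, its long side along x (up to 6.5 mm of play to and fro, 3 mm sideways). Grey spacers 12 mm high guide its two ends, 44 mm apart (x beyond +39.5 and below -43.5 mm); between them the bay is open at the sides: 42 mm to a seated neighbour, 33 mm to a side rail.
- bay_2 (a point): centre of the floor of the middle bay; axes as the tray's. A seated unit's origin lies here, its long side along x (up to 6.5 mm of play to and fro, 3 mm sideways). Grey spacers 12 mm high guide its two ends, 44 mm apart (x beyond +39.5 and below -43.5 mm); between them the bay is open at the sides: 42 mm to a seated neighbour, 33 mm to a side rail.
- bay_3 (a point): centre of the floor of the right bay; axes as the tray's. A seated unit's origin lies here, its long side along x (up to 6.5 mm of play to and fro, 3 mm sideways). Grey spacers 12 mm high guide its two ends, 44 mm apart (x beyond +39.5 and below -43.5 mm); between them the bay is open at the sides: 42 mm to a seated neighbour, 33 mm to a side rail.
- mouse: white and pink computer mouse, 105 x 59 x 37 mm; bystander, origin at the centre of its underside
- jar: screw-top parts jar, clear with a green lid, 45 mm across, 40 mm high, standing; bystander, origin at the centre of its underside
- magnet: bar magnet, half red and half blue, 100 x 19 x 12 mm; bystander, origin at the centre of its underside
Mind the look-alikes: they are no part of the job. What is shaped like the unit_1 but purple or yellow is not meant. What is shaped like the unit_3 but turquoise is not meant.

How it is judged:
By the outcome, as a careful person would: the job done as asked, in the order asked, and still so for the second after the job is handed in, with the robot touching nothing.
Of unit_1, unit_2, unit_3 only 2 to 3 are there at a start; the rules pass over those that are not, and their reading is None.
At some moment in a run one of unit_1, unit_2, unit_3 may be knocked a few centimetres aside while the robot is not near it.
Once in a run the grip may slacken for a moment while it holds something.
It also fails if it takes over 200 s, if anything falls off the work surface, if the arm or the gripper's body presses on something with over 40 N, if the wrist force passes 120 N, or if a joint passes its speed limit or range.

ROBOT

A 7-joint arm with a two-finger parallel gripper is mounted at the origin on a cart in front of the work surface, level with it; the furniture and walls round the work are solid. World frame = base frame: x ahead of the robot, y to its left, z up, the work surface at z = 0. Lengths are in m, angles in rad, forces in N, time in s.
With the tool pointing down it reaches from about 0.4 to 0.925 m from the base axis. Payload 4.1 kg.
Tool frame: the origin (TCP) lies midway between the tips of the shut fingers; the grasp point (between the pads) lies 19 mm behind it (tcp_to_grasp is the z of the grasp point in the tool frame, in m); z points along the fingers, y is the line along which they close (so a half turn about z gives the same grasp; the last joint's range is limited). The gripper opens to 85 mm and grips with 20 to 120 N. Pads are 22 mm wide; open, the fingers measure 114 mm over their backs; the gripper's body (76 mm by 85 mm) begins 54 mm behind the grasp point. The pads swing forward as they close: fully open they stand 13 mm farther back than shut.
Start: joints at [1.055, 0.398, 0.045, 1.537, -0.019, 1.207, -0.051], TCP at [0.263, -0.594, 0.231] pointing down, gripper open.
Joint ranges: [-2.82, 2.82], [-0.49, 2.23], [-1.37, 1.46], [0, 2.46], [-1.36, 4.5], [0.23, 2], [-2.94, 2.94]. Speed limits (rad/s): [2.57, 2.57, 3.14, 3.14, 3.14, 3.14, 3.14].

INTERFACE

Orientations are given as [roll, pitch, yaw] about the fixed x, y, z axes, in that order (R = Rz(yaw) Ry(pitch) Rx(roll)).
In Python, from bench import * gives the robot as it stands.
- The arm moves only by the shell command python3 -m pendant 'ROWS' [FORCE]. ROWS is JSON, one flat list of numbers, 7 for each row, row after row: the turn, a rotation vector about the tool's x, y, z in rad, then the shift along the tool's x, y, z in mm, then the closure in counts, from 0 (fully open) to 255 (shut). In form: [ax, ay, az, x, y, z, hand, ax, ay, az, x, y, z, hand, ...]. A call has 1 to 5 rows; each row shifts and turns the commanded pose from where the row before left it, along the tool's axes as they then stand; what a row does not reach is not made up. A row lasts 1/10 s, in which the tool goes at most 50 mm and 8.59 degrees, less where a joint would pass 70% of its speed; a pose out of reach is approached as far as the arm can. A call with a gripper value outside its range is refused whole. The fingers move at their own pace and stop on an object; FORCE is the grip in N (left out, the last holds). Time passes only in rows, so rows that do not move let the fingers close. It gives the time, the measured TCP pose, the force, the opening and the grip force at its end, in the units of the state.
- sense(): the state, without advancing time (a new reading comes with each control period).
- capture(name): name is "scene" or "top" or "wrist"; returns (picture, depth): 480x640x3 uint8, blue, green, red; 480x640 float32, m along the optical axis (not along the pixel's ray), 0 where there is no reading.
- camera_params(name): a dict with "K" (3x3 intrinsics, pixels), "view" (4x4, takes a point from world to camera coordinates). Camera axes: x right, y down, z forward; pixel columns grow to the right and rows downward; lengths in m; the calibration is good to about 2 mm. The wrist camera is an equidistant fisheye: a pixel r from the principal point sees the ray r / f radians off the axis. A picture is of the moment at which its call begins: read the wrist's pose just before it. camera_params takes no time and is no camera call; for the wrist camera it gives the pose at the moment of the call.
- hand_in(): hands the job in; it is judged then, once.
The state is a dict: "clock": time; "joint_positions": joint angles; "joint_vel": joint speeds; "joint_torque": joint torques, N m; "tcp_pos": TCP position; "tcp_rot": TCP orientation; "wrist_force": force on the tool from outside, world axes, zero at the start; "torque": the same for the moment, N m; "opening": finger opening in m; "grip_force": force on a finger pad.
Only numpy, scipy, OpenCV 4.12 (cv2) and the standard library are available. Lean on these libraries where they do the work, as an engineer would, in place of code of your own. Each camera call takes 0.05 s, during which the arm holds its last target. There are 200 camera calls.

## Working session

There is one attempt and no reset: what is moved stays moved. The work goes in short steps, Python scripts to look and compute and a shell command to move; the robot and the scene stay as the last step left them, time stands still between calls to the robot, and variables do not carry over. Pictures are saved under pics/ and viewed, at most 14 in all, crops included, and the job is handed in when it is done.

```bash
ls; mkdir -p pics
python3 - <<'E'
from bench import *
import cv2
for n in ("scene","top"):
    p,d=capture(n); cv2.imwrite(f"pics/{n}0.png",p)
    import numpy as np; np.save(f"{n}0.npy",d)
    c=camera_params(n); print(n,c["K"],c["view"])
print(sense())
E
```

```text
pics
scene [[624.42090653   0.         320.36643192]
 [  0.         624.42090653 231.93270396]
 [  0.           0.           1.        ]] [[ 0.82800719 -0.56067646  0.00678169 -0.42569695]
 [-0.22751731 -0.34700276 -0.90984887  0.22999729]
 [ 0.51248411  0.75181845 -0.41488438  1.56858824]
 [ 0.          0.          0.          1.        ]]
top [[577.44127105   0.         313.51029501]
 [  0.         577.44127105 230.80520651]
 [  0.           0.           1.        ]] [[-0.0255405  -0.99966028  0.00519718  0.0890104 ]
 [-0.99007545  0.02457623 -0.1383713   0.5292304 ]
 [ 0.13819657 -0.00867968 -0.99036679  1.62505643]
 [ 0.          0.          0.          1.        ]]
{'clock': 0.1, 'joint_positions': array([ 1.0550417 ,  0.39913623,  0.0450413 ,  1.53771926, -0.01864592,
        1.20693536, -0.05069718]), 'joint_vel': array([ 9.12659873e-04, -2.47446906e-03,  4.49068786e-04, -2.36460633e-03,
        4.23345406e-04, -1.26150259e-03, -6.09655281e-05]), 'joint_torque': array([ 4.78984948e-03, -4.76260078e+01,  1.37065273e+00, -2.54947937e+01,
        1.18208182e-02,  4.99545102e-03,  3.62646148e-06]), 'tcp_pos': array([ 0.26289371, -0.59384765,  0.23037118]), 'tcp_rot': array([-3.13982293e+00,  1.75728414e-04,  4.16884945e-01]), 'wrist_force': array([ 0.25051961,  0.70554725, -0.35238958]), 'torque': array([-0.03627807,  0.0061051 , -0.02454355]), 'grip_force': 0.0, 'opening': 0.0853547714617677}
```

View pics/top0.png

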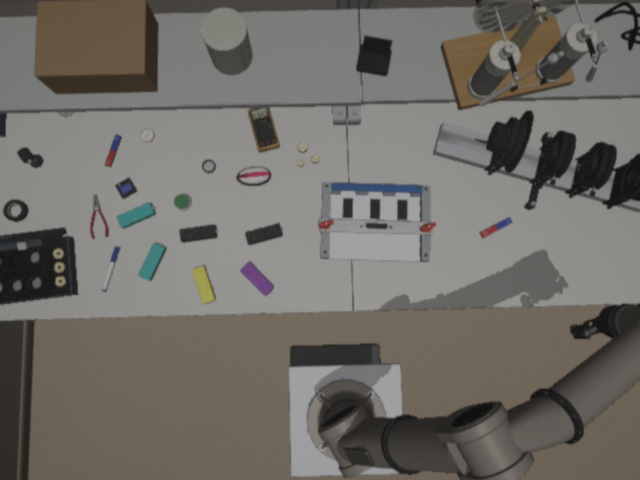

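View pics/scene0.png

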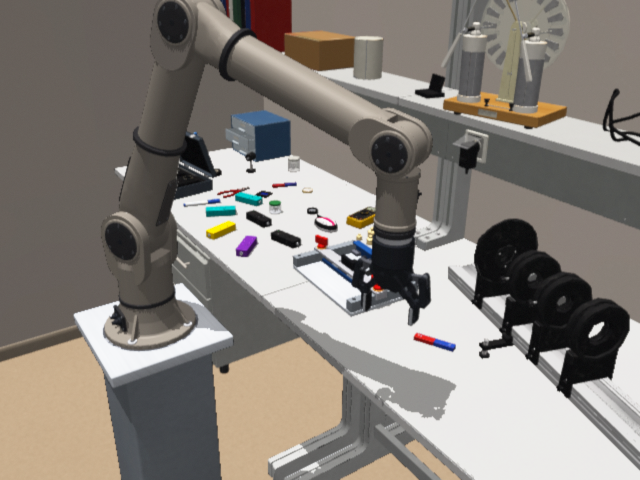

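Candidates: black units at top (198,233) and (264,234). Look-alikes: turquoise (136,215) and (152,261), yellow (203,284), purple (257,278). There are also dark patches in the bays at (348,208), (375,208) and (402,210). I'll check these in a crop with heights.

```bash
cat > h.py <<'E'
import numpy as np, cv2
from bench import *
def deproj(cam,u,v,z=None,depth=None,c=None):
    c=c or camera_params(cam); K=c["K"];V=np.array(c["view"]);R=V[:3,:3];t=V[:3,3]
    u=np.atleast_1d(u).astype(float);v=np.atleast_1d(v).astype(float)
    if cam=="wrist":
        a=np.stack([(u-K[0][2])/K[0][0],(v-K[1][2])/K[1][1]],-1);r=np.linalg.norm(a,axis=1)+1e-9
        d=np.c_[a*(np.sin(r)/r)[:,None],np.cos(r)]
    else: d=np.c_[(u-K[0][2])/K[0][0],(v-K[1][2])/K[1][1],np.ones(len(u))]
    o=-R.T@t; w=d@R
    if depth is not None: return o+w*(depth/d[:,2])[:,None]
    return o+w*((z-o[2])/w[:,2])[:,None]
def proj(cam,P,c=None):
    c=c or camera_params(cam);K=c["K"];V=np.array(c["view"]);q=np.atleast_2d(P)@V[:3,:3].T+V[:3,3]
    if cam=="wrist":
        th=np.arctan2(np.hypot(q[:,0],q[:,1]),q[:,2]);s=th/(np.hypot(q[:,0],q[:,1])+1e-12)
        return np.c_[K[0][2]+K[0][0]*q[:,0]*s,K[1][2]+K[1][1]*q[:,1]*s]
    return np.c_[K[0][2]+K[0][0]*q[:,0]/q[:,2],K[1][2]+K[1][1]*q[:,1]/q[:,2]]
def rect(cam,mask,z,c=None):
    v,u=np.nonzero(mask);P=deproj(cam,u,v,z=z,c=c)[:,:2]
    (cx,cy),(w,h),a=cv2.minAreaRect((P*1000).astype(np.float32))
    if w<h: a+=90;w,h=h,w
    return np.round([cx,cy,w,h,(a+90)%180-90],1)
def blobs(mask,amin):
    n,l,s,ce=cv2.connectedComponentsWithStats(mask.astype(np.uint8))
    return [(l==i,ce[i],s[i,4]) for i in range(1,n) if s[i,4]>=amin]
E
python3 - <<'E'
from h import *
p=cv2.imread("pics/top0.png");d=np.load("top0.npy")
hsv=cv2.cvtColor(p,cv2.COLOR_BGR2HSV)
v,u=np.mgrid[0:480,0:640]
P=deproj("top",u.ravel(),v.ravel(),depth=d.ravel()).reshape(480,640,3)
for q in [(198,233),(264,234),(348,208),(375,210),(402,210),(375,245),(325,225),(428,227),(377,226)]: print(q,p[q[1],q[0]],P[q[1],q[0]].round(3))
for m,ce,a in blobs(((hsv[...,2]<70)&(u>90)&(u<450)&(v>110)&(v<300)),60): print(ce.round(),a,rect("top",m,.026))
print("blue lip")
for m,ce,a in blobs(((abs(hsv[...,0].astype(int)-110)<12)&(hsv[...,1]>130)&(u>310)&(u<440)&(v>170)&(v<270)),20): print(ce.round(),a,rect("top",m,.05))
print("red")
for m,ce,a in blobs((((hsv[...,0]<6)|(hsv[...,0]>174))&(hsv[...,1]>130)&(u>310)&(u<440)&(v>170)&(v<270)),8): print(ce.round(),a,rect("top",m,.085))
# keepers rails by height
m=(P[...,2]>.035)&(P[...,2]<.07)&(u>305)&(u<445)&(v>170)&(v<275)
for b,ce,a in blobs(m,30): print("tall",ce.round(),a,rect("top",b,.045))
cv2.imwrite("pics/c1.png",np.vstack([cv2.resize(p[195:275,160:300],None,fx=4,fy=3.6),cv2.resize(p[175:270,305:445],None,fx=4,fy=3)]))
E
```

```text
(198, 233) [46 48 48] [0.535 0.41  0.026]
(264, 234) [47 47 48] [0.527 0.219 0.027]
(348, 208) [43 44 44] [ 0.6   -0.027  0.014]
(375, 210) [44 43 43] [ 0.591 -0.106  0.015]
(402, 210) [45 46 45] [ 0.591 -0.187  0.004]
(375, 245) [163 161 161] [ 0.488 -0.102  0.017]
(325, 225) [ 55  57 121] [0.54  0.044 0.086]
(428, 227) [ 79  79 139] [ 0.526 -0.242  0.097]
(377, 226) [49 48 48] [ 0.535 -0.103  0.077]
[264. 130.] 533 [848.5 218.1 114.1  55.   14.1]
[126. 188.] 135 [673.4 620.4  44.9  44.7 -60.2]
[347. 208.] 145 [599.  -23.7  50.5  23.3  -2. ]
[374. 208.] 144 [ 594.  -103.8   50.6   20.4   -2.3]
[402. 209.] 158 [ 589.1 -183.8   50.7   23.4   -2.6]
[198. 233.] 439 [534.7 409.9 103.   36.6 -83.7]
[264. 234.] 428 [527.8 220.2 101.3  35.9 -76. ]
[376. 225.] 78 [ 543.8 -106.1   58.1    8.8   88.6]
blue lip
[377. 188.] 342 [ 651.4 -107.8  254.    14.8   86.7]
red
[326. 224.] 50 [540.9  41.1  37.9  18.3 -80. ]
[426. 228.] 37 [ 522.5 -237.7   18.8   18.3   50.8]
[432. 225.] 10 [ 532.7 -256.1   11.2    5.7   88.6]
tall [376. 214.] 2960 [ 555.9 -103.1  319.   220.1   86.8]
```

View pics/c1.png

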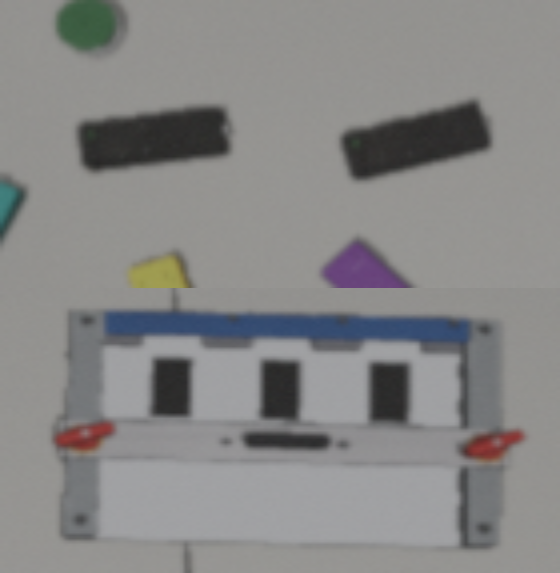

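Two black units with green lamps show in the crop, at top (198,233) and (264,234). The bay patches are only floor pads at z ≈ 0.014, the tray is turned about −3°, and both wings lie nearly along tray y (tight). I'll move over the tray for a close look.

```bash
python3 -m pendant '[0,0,0.118,0,0,-20,0, 0,0,0.118,0,0,-20,0, 0,0,0.118,0,0,-20,0, 0,0,0.118,0,0,-20,0, 0,0,0,20,-45,0,0]' && python3 -m pendant '[0,0,0,20,-45,0,0, 0,0,0,20,-45,0,0, 0,0,0,20,-45,0,0, 0,0,0,20,-45,0,0, 0,0,0,20,-45,0,0]' && python3 -m pendant '[0,0,0,20,-45,0,0, 0,0,0,20,-45,0,0, 0,0,0,20,-45,0,0, 0,0,0,20,-45,0,0, 0,0,0,20,-45,0,0]' && python3 -m pendant '[0,0,0,0,0,0,0,0,0,0,0,0,0,0]'
cat >> h.py <<'E'
from scipy.spatial.transform import Rotation as Ro
def to(pos,rpy=None):
    "shift in present tool axes (mm), turn rotvec (tool axes)"
    s=sense();R=Ro.from_euler("xyz",s["tcp_rot"])
    print("shift mm",(R.inv().apply(np.array(pos)-s["tcp_pos"])*1000).round(1))
    if rpy is not None:
        T=Ro.from_euler("xyz",rpy);print("turn",(R.inv()*T).as_rotvec().round(3),"shift after turn",(T.inv().apply(np.array(pos)-s["tcp_pos"])*1000).round(1))
E
python3 - <<'E'
from h import *
c=camera_params("wrist");print(c, sense()["tcp_pos"],sense()["tcp_rot"])
V=np.array(c["view"]);print("cam pos",-V[:3,:3].T@V[:3,3])
p,d=capture("wrist");cv2.imwrite("pics/w1.png",p);np.save("w1.npy",d)
E
```

```text
clock: 0.6
tcp_pos: [0.2808, -0.5565, 0.3135]
tcp_rot: [3.133, 0.001, -0.068]
wrist_force: [0.2, -0.4, 0.3]
opening: 0.0859
grip_force: 0.0
clock: 1.1
tcp_pos: [0.3982, -0.3293, 0.311]
tcp_rot: [-3.142, 0.0, -0.055]
wrist_force: [0.7, -0.1, -0.3]
opening: 0.0853
grip_force: 0.0
clock: 1.6
tcp_pos: [0.5104, -0.1104, 0.3111]
tcp_rot: [3.141, 0.0, -0.055]
wrist_force: [1.3, 0.4, -0.3]
opening: 0.0854
grip_force: 0.0
clock: 1.8
tcp_pos: [0.5102, -0.1111, 0.3108]
tcp_rot: [3.141, 0.001, -0.052]
wrist_force: [0.3, -0.5, -0.4]
opening: 0.0853
grip_force: 0.0
{'K': array([[371.64829954,   0.        , 325.6862251 ],
       [  0.        , 371.64829954, 241.07556017],
       [  0.        ,   0.        ,   1.        ]]), 'view': array([[-0.05131741, -0.99868118,  0.00155554, -0.08580219],
       [-0.94408697,  0.04901991,  0.32603195,  0.41773432],
       [-0.32567823,  0.01526255, -0.94535747,  0.62475764],
       [ 0.        ,  0.        ,  0.        ,  1.        ]])} [ 0.51016222 -0.11107604  0.31078987] [ 3.14126710e+00  1.13421724e-03 -5.18388673e-02]
cam pos [ 0.59344434 -0.11570173  0.45455804]
```

View pics/w1.png

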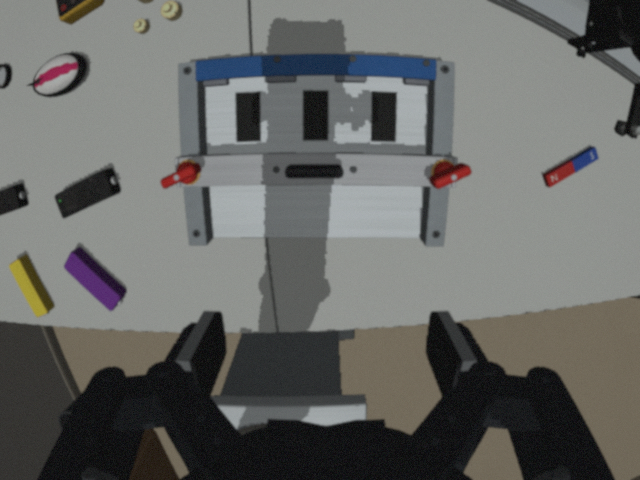

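The wrist view shows the handle at (314,171), the wings at (180,176) and (450,175), the blue lip along (190..437,67), and the bay pads at (248,117), (316,115) and (384,117). No third black unit is in sight.

Run:
```python
from h import *
p=cv2.imread("pics/w1.png");d=np.load("w1.npy");hsv=cv2.cvtColor(p,cv2.COLOR_BGR2HSV).astype(int)
c=camera_params("wrist");v,u=np.mgrid[0:480,0:640];T=(u>150)&(u<485)&(v>40)&(v<250)
H,S,V=hsv[...,0],hsv[...,1],hsv[...,2]
def edge(cols,z,rng,f):
    pass
for m,ce,a in blobs((V<60)&T,150): print("dark",ce.round(),a,rect("wrist",m,.012,c),"at.079",rect("wrist",m,.079,c))
for m,ce,a in blobs((abs(H-108)<14)&(S>110)&T,300): 
    print("blue",ce.round(),a,rect("wrist",m,.051,c),rect("wrist",m,.045,c))
    for x0 in (215,240,260,370,400,420):
        col=np.nonzero(m[:,x0])[0];print(x0,col.min(),col.max(),(deproj("wrist",[x0],[col.max()+.5],z=.045,c=c)*1e3).round(1),(deproj("wrist",[x0],[col.min()-.5],z=.051,c=c)*1e3).round(1))
for m,ce,a in blobs(((H<7)|(H>173))&(S>130)&T,60): print("red",ce.round(),a,rect("wrist",m,.088,c),rect("wrist",m,.075,c))
# depth check
P=deproj("wrist",u.ravel(),v.ravel(),depth=d.ravel(),c=c).reshape(480,640,3)
for q in [(314,170),(183,174),(450,175),(316,115),(230,170),(300,68),(195,130),(438,130)]: print(q,P[q[1],q[0]].round(4))
cv2.imwrite("pics/w1c.png",np.hstack([cv2.resize(p[140:210,150:210],None,fx=6,fy=6),cv2.resize(p[140:210,425:485],None,fx=6,fy=6)]))
```

```text
dark [430. 118.] 343 [ 590.2 -243.7   90.     6.4   -3.2] at.079 [ 590.6 -224.6   76.3    5.4   -3.2]
dark [202. 119.] 391 [606.3  31.1  89.6   8.   -3.5] at.079 [604.3   8.6  76.    6.8  -3.5]
dark [315. 115.] 1189 [ 596.8 -106.3   57.4   28.2   -3.1] at.079 [ 596.2 -108.    48.7   23.9   -3.1]
dark [248. 116.] 1053 [601.5 -26.9  56.8  27.   -4.5] at.079 [600.2 -40.6  48.2  22.9  -4.5]
dark [383. 116.] 1084 [ 592.1 -186.8   57.3   27.4   -2.6] at.079 [ 592.3 -176.3   48.6   23.3   -2.6]
dark [313. 171.] 739 [530.5 -99.9  67.3  15.9  86.7] at.079 [ 539.9 -102.6   57.1   13.5   86.7]
dark [207. 213.] 254 [484.6  38.5  68.8   6.9  -3.6] at.079 [501.   14.9  58.4   5.9  -3.6]
dark [425. 213.] 221 [ 468.3 -236.5   69.5    5.8   -3.6] at.079 [ 487.2 -218.5   59.     5.    -3.6]
blue [315.  66.] 4587 [ 652.  -110.   261.4   23.    86.7] [ 652.9 -109.9  265.3   23.4   86.7]
215 59 78 [[648.1   0.7  45. ]] [[670.   -2.4  51. ]]
240 57 76 [[646.6 -27.9  45. ]] [[668.3 -30.6  51. ]]
260 56 75 [[645.2 -50.2  45. ]] [[666.8 -52.5  51. ]]
370 56 74 [[ 638.8 -168.9   45. ]] [[ 659.3 -169.3   51. ]]
400 57 76 [[ 636.3 -201.9   45. ]] [[ 658.1 -201.8   51. ]]
420 59 78 [[ 634.3 -224.4   45. ]] [[ 656.3 -223.9   51. ]]
red [187. 172.] 346 [550.7  27.9  24.5  21.9 -32.6] [549.2  33.1  25.4  22.7 -32.6]
red [448. 173.] 583 [ 535.7 -242.4   43.3   23.3  -67.5] [ 533.7 -246.9   44.9   24.1  -67.5]
red [168. 181.] 108 [543.   50.9  16.8   9.1 -72.9] [541.2  56.9  17.3   9.4 -72.9]
(314, 170) [ 0.5406 -0.1038  0.0808]
(183, 174) [0.5488 0.0319 0.0899]
(450, 175) [ 0.5315 -0.2433  0.0883]
(316, 115) [ 0.5966 -0.1076  0.0135]
(230, 170) [ 0.5435 -0.0094  0.052 ]
(300, 68) [ 0.6484 -0.0945  0.0534]
(195, 130) [0.5925 0.0298 0.0438]
(438, 130) [ 0.5761 -0.2438  0.0442]
```

View pics/w1c.png

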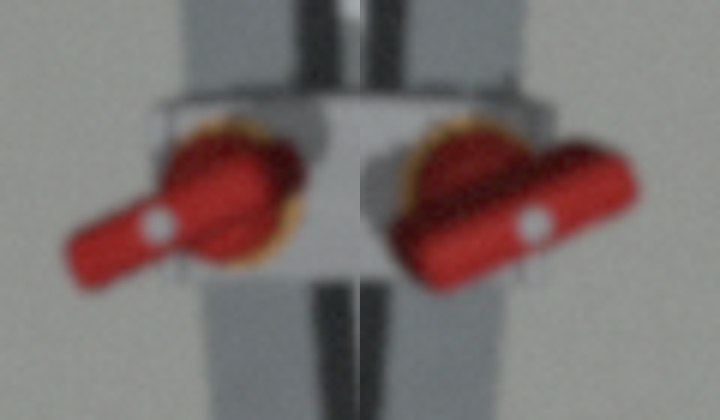

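Run:
```python
from h import *
c=camera_params("wrist")
for n,ax,a,b in (("L",(176.3,177.5),(163.3,185),(191.7,169.2)),("R",(454.2,177.5),(436.7,185.8),(467.5,168.3))):
    q=deproj("wrist",*zip(ax,a,b),z=.088,c=c);dd=q[2]-q[1]
    print(n,(q*1e3).round(1),np.linalg.norm(dd),np.degrees(np.arctan2(dd[1],dd[0])))
    to([q[0][0],q[0][1],.16])
```

```text
L [[545.7  40.9  88. ]
 [539.2  57.5  88. ]
 [552.6  22.2  88. ]] 0.03774376504883015 -69.17461806481722
shift mm [  27.7 -155.7  150.6]
R [[ 528.7 -248.2   88. ]
 [ 520.4 -229.    88. ]
 [ 538.3 -263.    88. ]] 0.03841745163712666 -62.25393520204701
shift mm [ 26.7 133.9 150.9]
```

```bash
python3 -m pendant '[0,0,0,5.6,-31,20,100, 0,0,0,5.6,-31,20,100, 0,0,0,5.6,-31,20,100, 0,0,0,5.6,-31,20,100, 0,0,0,5.6,-31,20,100]' 40 && python3 -m pendant '[0,0,0.14,0,0,0,100, 0,0,0.14,0,0,0,100,0,0,0.14,0,0,0,100,0,0,0.14,0,0,0,100,0,0,0.14,0,0,0,100]' && python3 -m pendant '[0,0,0.14,0,0,0,100, 0,0,0.14,0,0,0,100,0,0,0.14,0,0,0,100,0,0,0,0,0,0,100,0,0,0,0,0,0,100]'
python3 - <<'E'
from h import *
print(sense()["joint_positions"].round(2)); to([.5457,.0409,.060])
p,d=capture("wrist");cv2.imwrite("pics/w2.png",p)
E
```

```text
clock: 2.35
tcp_pos: [0.5467, 0.0392, 0.2104]
tcp_rot: [3.14, -0.0, -0.06]
wrist_force: [0.3, -0.2, -0.1]
opening: 0.0519
grip_force: 0.0
clock: 2.85
tcp_pos: [0.5464, 0.0381, 0.211]
tcp_rot: [3.14, -0.0, -0.765]
wrist_force: [-0.3, -0.4, 0.2]
opening: 0.052
grip_force: 0.0
clock: 3.35
tcp_pos: [0.5465, 0.0394, 0.2112]
tcp_rot: [3.141, -0.001, -1.178]
wrist_force: [-0.4, 0.1, 0.4]
opening: 0.0517
grip_force: 0.0
[-0.02  0.24 -0.15  1.8   0.04  1.1  -2.94]
shift mm [-1.800e+00  1.000e-01  1.512e+02]
```

View pics/w2.png

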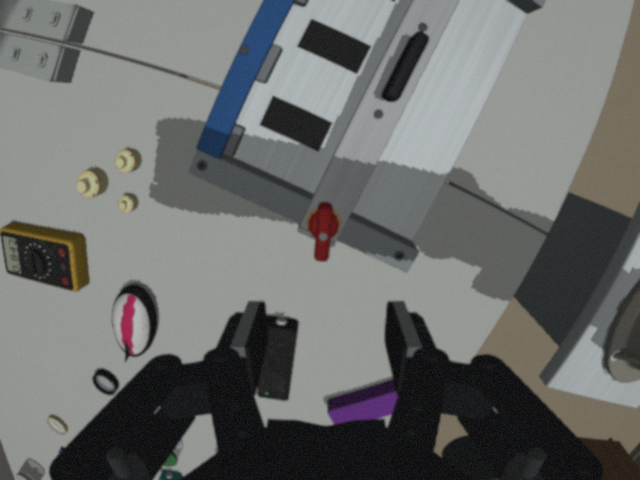

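The view shows the left wing at (322,232), parallel to the fingers and centred. Descending to grip it.

```bash
python3 -m pendant '[0,0,0,-0.4,0,30,100, 0,0,0,-0.4,0,30,100, 0,0,0,-0.4,0,30,100, 0,0,0,-0.4,0,30,100, 0,0,0,-0.4,0,30,100]' 50 && python3 -m pendant '[0,0,0,0,0,0,255,0,0,0,0,0,0,255,0,0,0,0,0,0,255,0,0,0,0,0,0,255,0,0,0,0,0,0,255]' && python3 -m pendant '[0,0,-0.08,0,0,0,255,0,0,-0.08,0,0,0,255,0,0,-0.08,0,0,0,255]' && python3 -m pendant '[0,0,-0.08,0,0,0,255,0,0,-0.08,0,0,0,255,0,0,-0.08,0,0,0,255]'; python3 -c "
from bench import *
s=sense();print(s['torque'],s['tcp_rot'],s['joint_positions'])"
```

```text
clock: 3.9
tcp_pos: [0.5459, 0.0423, 0.0603]
tcp_rot: [-3.141, -0.0, -1.176]
wrist_force: [0.0, 0.8, 0.1]
opening: 0.0519
grip_force: 0.0
clock: 4.4
tcp_pos: [0.5476, 0.0428, 0.0631]
tcp_rot: [-3.138, -0.001, -1.176]
wrist_force: [0.8, 0.0, 4.1]
opening: 0.0106
grip_force: 64.4
clock: 4.7
tcp_pos: [0.5477, 0.0429, 0.0631]
tcp_rot: [-3.138, -0.002, -0.932]
wrist_force: [0.5, -0.2, 4.3]
opening: 0.0114
grip_force: 64.6
clock: 5.0
tcp_pos: [0.5478, 0.043, 0.0631]
tcp_rot: [-3.138, -0.003, -0.692]
wrist_force: [0.6, -0.0, 3.1]
opening: 0.0109
grip_force: 64.5
[-0.00540906 -0.21985989 -0.10278731] [-3.13834734e+00 -3.12224257e-03 -6.92369959e-01] [-0.01781394  0.41103144 -0.17036082  1.9394679   0.0955012   0.794186
 -2.50411828]
```

```bash
python3 -m pendant '[0,0,-0.08,0,0,0,255,0,0,-0.08,0,0,0,255,0,0,-0.08,0,0,0,255,0,0,-0.08,0,0,0,255,0,0,-0.08,0,0,0,255]' >/dev/null; q='from bench import *;s=sense();print(s["torque"],s["tcp_rot"],s["wrist_force"],s["opening"])'; python3 -c "$q"; python3 -m pendant '[0,0,-0.06,0,0,0,255,0,0,-0.06,0,0,0,255]' >/dev/null;python3 -c "$q";  python3 -m pendant '[0,0,-0.06,0,0,0,255,0,0,-0.06,0,0,0,255]' >/dev/null;python3 -c "$q"
```

```text
[ 0.17127937 -0.22622203 -0.12255483] [-3.13944551 -0.00421295 -0.29231705] [1.15818026 0.71574688 3.4449254 ] 0.010763237652561417
[ 0.16075153 -0.22237355 -0.17501665] [-3.13984916 -0.00445415 -0.17305071] [0.92264596 1.40540486 3.67696259] 0.01083781620984892
[ 0.28661866 -0.1837054  -0.12030343] [-3.14033933 -0.00465745 -0.05299964] [3.15372796 0.74686047 3.5849817 ] 0.01098073355047368
```

```bash
q='from bench import *;s=sense();print(s["torque"],s["tcp_rot"],s["wrist_force"],s["opening"])'; for i in 1; do python3 -m pendant '[0,0,-0.05,0,0,0,255,0,0,-0.05,0,0,0,255]' >/dev/null;python3 -c "$q"; python3 -m pendant '[0,0,-0.05,0,0,0,255,0,0,-0.05,0,0,0,255]' >/dev/null;python3 -c "$q"; done
python3 - <<'E'
from h import *
p,d=capture("top");cv2.imwrite("pics/t2.png",cv2.resize(p[195:265,300:450],None,fx=5,fy=5))
E
```

```text
[ 0.34014174 -0.03260215 -1.62932278] [-3.13939933 -0.00416922  0.04076169] [1.22607646 1.2496258  4.70040297] 0.010923038988630427
[ 0.41863874  0.10754632 -3.00245942] [-3.1381391  -0.00391513  0.13405403] [-0.07050386  2.22657959  5.04921125] 0.01109437919622225
```

```bash
python3 -m pendant '[0,0,0,0,0,0,100,0,0,0,0,0,0,100,0,0,0,0,0,0,100,0,0,0,0,0,-50,100,0,0,0,0,0,-50,100]' && python3 -m pendant '[0,0,-0.14,-9.2,0,0,100,0,0,0,0,0,0,100]' >/dev/null; python3 -c "
from h import *
to([.531,-.247,.17],[3.14159,0,1.99])"
```

```text
clock: 6.85
tcp_pos: [0.5439, 0.0426, 0.1606]
tcp_rot: [-3.142, 0.005, 0.147]
wrist_force: [0.9, -0.2, -0.1]
opening: 0.0521
grip_force: 0.0
shift mm [-86.5 275.2  -7.3]
turn [ 0.002  0.    -1.704] shift after turn [-261.2 -122.4   -7.6]
```

```bash
python3 -m pendant '[0,0,0,-14.4,46,-1,100,0,0,0,-14.4,46,-1,100,0,0,0,-14.4,46,-1,100,0,0,0,-14.4,46,-1,100,0,0,0,-14.4,46,-1,100]' >/dev/null&& python3 -m pendant '[0,0,0,-14.4,46,-1,100, 0,0,-0.142,0,0,0,100,0,0,-0.142,0,0,0,100,0,0,-0.142,0,0,0,100,0,0,-0.142,0,0,0,100]'>/dev/null&&  python3 -m pendant '[0,0,-0.142,0,0,0,100,0,0,-0.142,0,0,0,100,0,0,-0.142,0,0,0,100,0,0,-0.142,0,0,0,100,0,0,-0.142,0,0,0,100]' >/dev/null&&  python3 -m pendant '[0,0,-0.142,0,0,0,100,0,0,-0.142,0,0,0,100,0,0,-0.142,0,0,0,100,0,0,0,0,0,0,100]';python3 -c "
from h import *
to([.531,-.247,.061],[3.14159,0,1.99]);print(sense()['joint_positions'].round(2))
p,d=capture('wrist');cv2.imwrite('pics/w3.png',p)"
```

```text
clock: 8.95
tcp_pos: [0.5303, -0.2473, 0.1654]
tcp_rot: [-3.139, -0.003, 1.987]
wrist_force: [-0.2, 0.9, -0.7]
opening: 0.0518
grip_force: 0.0
shift mm [ -0.3   1.  104.4]
turn [-0.002 -0.003 -0.003] shift after turn [  0.    0.8 104.4]
[ 0.82  0.39 -0.58  1.76  0.24  1.07  0.57]
```

View pics/w3.png

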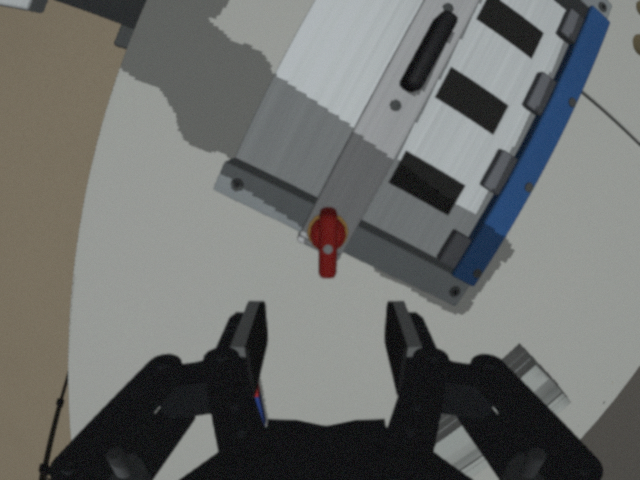

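The right wing at (327,243) is aligned and centred between the fingers. Gripping and loosening it.

```bash
python3 -m pendant '[0,0,0,0,0,26,100, 0,0,0,0,0,26,100, 0,0,0,0,0,26,100, 0,0,0,0,0,26,100, 0,0,0,0,0,0,100]' 50 >/dev/null&& python3 -m pendant '[0,0,0,0,0,0,255,0,0,0,0,0,0,255,0,0,0,0,0,0,255,0,0,0,0,0,0,255,0,0,0,0,0,0,255]' && python3 -m pendant '[0,0,-0.08,0,0,0,255,0,0,-0.08,0,0,0,255,0,0,-0.08,0,0,0,255,0,0,-0.08,0,0,0,255,0,0,-0.08,0,0,0,255]' >/dev/null&& python3 -m pendant '[0,0,-0.08,0,0,0,255,0,0,-0.08,0,0,0,255,0,0,-0.08,0,0,0,255,0,0,-0.08,0,0,0,255,0,0,-0.08,0,0,0,255]'>/dev/null; q='from bench import *;s=sense();print(s["torque"],s["tcp_rot"],s["tcp_pos"],s["opening"])'; python3 -c "$q"; python3 -m pendant '[0,0,-0.08,0,0,0,255,0,0,-0.08,0,0,0,255,0,0,-0.08,0,0,0,255,0,0,-0.08,0,0,0,255]' >/dev/null;python3 -c "$q"; python3 -m pendant '[0,0,-0.05,0,0,0,255,0,0,-0.05,0,0,0,255]' >/dev/null;python3 -c "$q"; python3 -m pendant '[0,0,-0.05,0,0,0,255,0,0,-0.05,0,0,0,255]' >/dev/null;python3 -c "$q"
```

```text
clock: 10.0
tcp_pos: [0.5324, -0.2484, 0.065]
tcp_rot: [3.14, 0.002, 1.988]
wrist_force: [-0.9, -0.3, 6.7]
opening: 0.011
grip_force: 52.8
[ 0.89487173 -0.30687359 -0.13098343] [3.13820464 0.00409951 2.79252138] [ 0.53395658 -0.24566729  0.06494968] 0.010816184438002138
[ 1.16421573 -0.3005093  -0.53957532] [3.13779201 0.00505569 3.11296975] [ 0.53413781 -0.24424341  0.06494449] 0.010853148809938616
[ 1.25534431 -0.33847862 -1.07850207] [ 3.13723974  0.00533969 -3.07488548] [ 0.53401794 -0.2442684   0.06490192] 0.012424792745242632
[ 1.35435215 -0.39373068 -1.89289397] [ 3.13702499  0.00604055 -2.9776306 ] [ 0.53407254 -0.24416144  0.064955  ] 0.013136422487059166
```

```bash
python3 -m pendant '[0,0,0,0,0,0,100,0,0,0,0,0,0,100,0,0,0,0,0,0,100,0,0,0,0,0,-50,100,0,0,0,0,0,-50,100]' >/dev/null&& python3 -m pendant '[0,0,0.14,0,0,0,100,0,0,0.14,0,0,0,100,0,0,0.14,0,0,0,100,0,0,0.14,0,0,0,100,0,0,0.14,0,0,0,100]' >/dev/null && python3 -m pendant '[0,0,0.14,0,0,0,100,0,0,0.14,0,0,0,100,0,0,0.14,0,0,0,100,0,0,0.14,0,0,0,100,0,0,0.14,0,0,0,100]' >/dev/null && python3 -m pendant '[0,0,0.13,0,0,0,100,0,0,0.13,0,0,0,100,0,0,0.13,0,0,0,100,0,0,0,0,0,0,100]'; python3 -c "
from h import *
to([.540,-.102,.060],[3.14159,0,1.515])"
```

```text
clock: 13.7
tcp_pos: [0.531, -0.248, 0.1632]
tcp_rot: [-3.141, 0.001, 1.519]
wrist_force: [0.2, 0.4, 0.0]
opening: 0.0519
grip_force: 0.0
shift mm [146.3   1.4 103.1]
turn [-0.001  0.001  0.004] shift after turn [146.2   0.8 103.2]
```

```bash
python3 -m pendant '[0,0,0,36.5,0,0,100, 0,0,0,36.5,0,0,100, 0,0,0,36.5,0,0,100, 0,0,0,36.5,0,0,100,0,0,0,0,0,0,100]' 40 >/dev/null&& python3 -m pendant '[0,0,0,0,0.5,35,100,0,0,0,0,0.5,35,100,0,0,0,0,0,33,100,0,0,0,0,0,0,255,0,0,0,0,0,0,255]' && python3 -m pendant '[0,0,0,0,0,0,255,0,0,0,0,0,0,255,0,0,0,0,0,0,255,0,0,0,0,-10,0,255,0,0,0,0,-10,0,255]' && python3 -m pendant '[0,0,0,0,-10,0,255,0,0,0,0,-10,0,255,0,0,0,0,-10,0,255,0,0,0,0,-8,0,255]' && python3 -m pendant '[0,0,0,0,-3,0,255,0,0,0,0,-3,0,255,0,0,0,0,0,0,255]'
```

```text
clock: 14.7
tcp_pos: [0.54, -0.1024, 0.0605]
tcp_rot: [-3.141, -0.0, 1.52]
wrist_force: [0.2, -0.8, 0.3]
opening: 0.0239
grip_force: 0.0
clock: 15.2
tcp_pos: [0.5214, -0.1013, 0.0616]
tcp_rot: [3.137, 0.001, 1.519]
wrist_force: [1.7, -1.1, 2.6]
opening: 0.011
grip_force: 44.7
clock: 15.6
tcp_pos: [0.4829, -0.0991, 0.0616]
tcp_rot: [3.137, 0.001, 1.519]
wrist_force: [19.5, -3.6, -2.2]
opening: 0.011
grip_force: 44.6
clock: 15.9
tcp_pos: [0.483, -0.0991, 0.0617]
tcp_rot: [3.124, -0.001, 1.519]
wrist_force: [17.6, -3.1, -13.5]
opening: 0.0108
grip_force: 42.9
```

```bash
python3 -m pendant '[0,0,0,0,0,0,75,0,0,0,0,0,0,75,0,0,0,0,0,0,75,0,0,0,0,0,-40,75,0,0,0,0,0,-40,75]' >/dev/null&& python3 -m pendant '[0,0,0,0,0,-40,75,0,0,0,0,0,-40,75,0,0,0,0,0,-40,75,0,0,0,40,4,0,75,0,0,0,40,4,0,75]' >/dev/null&& python3 -m pendant '[0,0,0,40,4,0,75,0,0,0,40,4,0,75,0,0,0,40,4,0,75,0,0,0,0,0,0,75,0,0,0,0,0,0,75]'
python3 - <<'E'
from h import *
c=camera_params("wrist")
p,d=capture('wrist');cv2.imwrite('pics/w4.png',p)
V=cv2.cvtColor(p,cv2.COLOR_BGR2HSV)[...,2];v,u=np.mgrid[0:480,0:640]
for m,ce,a in blobs((V<60)&(v<300),300):
    print(ce.round(),a,rect("wrist",m,.026,c))
E
```

```text
clock: 17.4
tcp_pos: [0.5052, 0.1009, 0.2596]
tcp_rot: [-3.14, 0.001, 1.522]
wrist_force: [0.6, -0.7, 0.2]
opening: 0.0602
grip_force: 0.0
[488.  59.] 788 [689.4 248.8  98.4  40.7 -87.8]
[346.  80.] 3570 [529.9 222.4 101.9  36.6 -76. ]
[234.  80.] 321 [417.1 229.8  95.    4.2  44. ]
[599. 101.] 2171 [853.9 219.8 119.7  56.1  14. ]
[118. 227.] 9733 [251.8  74.5 174.9 121.1 -89.9]
[ 43. 258.] 374 [101.9  54.3 145.7  34.4 -59.9]
[400. 240.] 925 [590.9  51.  166.7   9.1  -2.8]
[ 18. 280.] 1398 [ 26.4  23.  113.1  81.8   2.1]
[412. 293.] 621 [599.2 -13.7  54.5  17.1  -4.1]
```

View pics/w4.png

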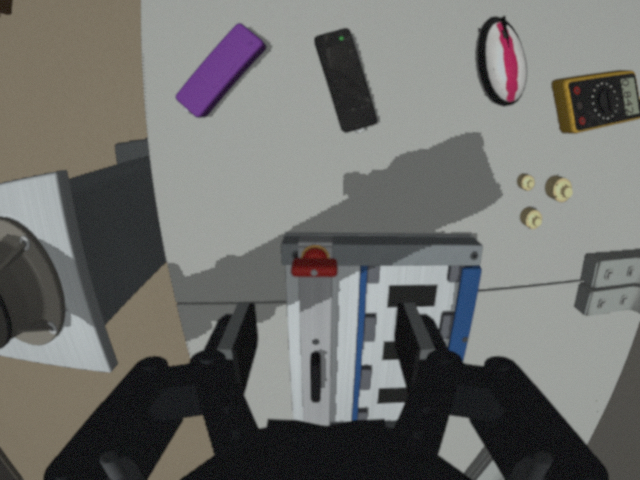

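The black unit with the green lamp is at wrist (346,80), world (0.530,0.222), matching the top-camera reading. The purple look-alike at (221,70) is beside it. Grasping.

```bash
python3 -m pendant '[0,0,-0.146,0,0,0,75,0,0,-0.146,0,0,0,75,0,0,0,25,-0.5,0,75,0,0,0,25,-0.5,0,75,0,0,0,25,-0.5,0,75]' 40 >/dev/null; python3 -m pendant '[0,0,0,25,-0.5,0,75,0,0,0,0,0,0,75,0,0,0,0,0,0,75]'; python3 -c "
from h import *
to([.531,.2235,.008],[3.14159,0,1.815])"
```

```text
clock: 18.25
tcp_pos: [0.4807, 0.195, 0.2599]
tcp_rot: [-3.141, 0.002, 1.809]
wrist_force: [0.3, -0.5, 0.2]
opening: 0.0603
grip_force: 0.0
shift mm [ 16.2  55.8 251.9]
turn [-0.001  0.002 -0.006] shift after turn [ 15.5  55.6 251.9]
```

```bash
python3 -m pendant '[0,0,-0.003,8,28,20,75,0,0,-0.003,8,28,20,75,0,0,0,0,0,40,75,0,0,0,0,0,40,75,0,0,0,0,0,40,75]' 40 && python3 -m pendant '[0,0,0,0,0,40,75,0,0,0,0,0,30,75,0,0,0,0,0,20,75,0,0,0,0,0,2,75,0,0,0,0,0,0,75]' && python3 -m pendant '[0,0,0,0,0,0,255,0,0,0,0,0,0,255,0,0,0,0,0,0,255,0,0,0,0,0,0,255,0,0,0,0,0,0,255]' 60
```

```text
clock: 18.75
tcp_pos: [0.5323, 0.2225, 0.0982]
tcp_rot: [-3.141, 0.002, 1.813]
wrist_force: [0.6, -0.0, 0.0]
opening: 0.06
grip_force: 0.0
clock: 19.25
tcp_pos: [0.5318, 0.2238, 0.008]
tcp_rot: [-3.141, 0.001, 1.814]
wrist_force: [0.3, 0.5, 0.3]
opening: 0.0599
grip_force: 0.0
clock: 19.75
tcp_pos: [0.5327, 0.2259, 0.01]
tcp_rot: [3.139, 0.001, 1.816]
wrist_force: [0.3, -0.5, 6.3]
opening: 0.0366
grip_force: 62.3
```

```bash
python3 -m pendant '[0,0,0,0,0,0,75,0,0,0,0,0,0,75,0,0,0,0,0,0,75,0,0,0,0,0,-8,75,0,0,0,0,0,0,75]' && python3 -m pendant '[0,0,0,0,0,0,255,0,0,0,0,0,0,255,0,0,0,0,0,0,255,0,0,0,0,0,0,255,0,0,0,0,0,0,255]' 60 && python3 -m pendant '[0,0,0,0,0,-20,255,0,0,0,0,0,-30,255,0,0,0,0,0,-30,255,0,0,0,0,0,-30,255,0,0,0,0,0,-30,255]' && python3 -c "
from h import *
s=sense();print(s['grip_force'],s['opening']);to([.56,-.05,.16],[3.14159,0,3.0866])
p,d=capture('top');cv2.imwrite('pics/t3.png',p)"
```

```text
clock: 20.25
tcp_pos: [0.5319, 0.2262, 0.0173]
tcp_rot: [3.14, -0.0, 1.817]
wrist_force: [0.2, 1.1, 0.2]
opening: 0.0601
grip_force: 0.0
clock: 20.75
tcp_pos: [0.5316, 0.226, 0.0168]
tcp_rot: [3.141, 0.0, 1.817]
wrist_force: [-0.9, -0.5, 4.5]
opening: 0.0358
grip_force: 60.6
clock: 21.25
tcp_pos: [0.5305, 0.2252, 0.1566]
tcp_rot: [-3.14, 0.0, 1.817]
wrist_force: [0.7, 0.9, -0.3]
opening: 0.0363
grip_force: 60.4
60.44336915016174 0.03626234673673869
shift mm [-274.1  -38.5   -3.3]
turn [-2.00e-03 -1.00e-03 -1.27e+00] shift after turn [ -44.6 -273.2   -3.4]
```

```bash
python3 -m pendant '[0,0,-0.141,0,0,0,255,0,0,-0.141,0,0,0,255,0,0,-0.141,0,0,0,255,0,0,-0.141,0,0,0,255,0,0,-0.141,0,0,0,255]' >/dev/null && python3 -m pendant '[0,0,-0.141,0,0,0,255,0,0,-0.141,0,0,0,255,0,0,-0.141,0,0,0,255,0,0,-0.141,0,0,0,255,0,0,0,-6,-45,0,255]' >/dev/null && python3 -m pendant '[0,0,0,-6,-45,0,255,0,0,0,-6,-45,0,255,0,0,0,-6,-45,0,255,0,0,0,-6,-45,0,255,0,0,0,-6,-45,0,255]' && python3 -m pendant '[0,0,0,0,0,0,255,0,0,0,0,0,0,255]' && python3 -c "
from h import *
s=sense();print(s['grip_force'],s['opening'],s['joint_positions'].round(2));to([.5572,-.102,.16],[3.14159,0,3.0866])
p,d=capture('wrist');cv2.imwrite('pics/w5.png',p);np.save('w5.npy',d)"
```

```text
clock: 22.8
tcp_pos: [0.5514, -0.0481, 0.1555]
tcp_rot: [-3.141, -0.001, 3.086]
wrist_force: [0.8, -0.9, -1.4]
opening: 0.0359
grip_force: 60.6
clock: 23.0
tcp_pos: [0.5516, -0.0477, 0.1552]
tcp_rot: [3.141, -0.002, 3.082]
wrist_force: [-0.3, 1.4, -0.8]
opening: 0.0362
grip_force: 60.7
60.68938136100769 0.03622886414717695 [ 0.88  0.53 -1.15  1.83  0.53  1.14  1.06]
shift mm [ -8.9 -53.9  -4.8]
turn [ 0.    -0.002 -0.005] shift after turn [ -8.6 -54.   -4.8]
```

View pics/w5.png

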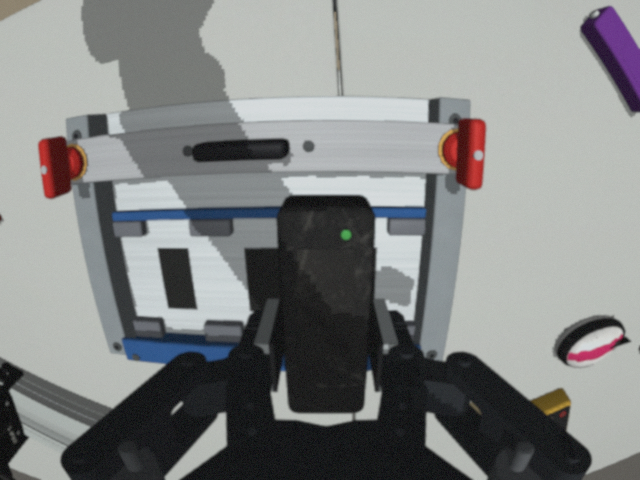

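The wrist view shows the held unit with its lamp at (346,235), its near end at row ~205 and its far end at row 412. The bays behind it have spacers at (130,228), (211,227) and (407,227) and the bay 3 pad at (178,278). I'll compute the unit's place in the hand and refine the tray position.

Run:
```python
from h import *
c=camera_params("wrist");s=sense();p=cv2.imread("pics/w5.png");d=np.load("w5.npy")
g=cv2.cvtColor(p,cv2.COLOR_BGR2GRAY).astype(float)
R=Ro.from_euler("xyz",s["tcp_rot"])
def tool(u,v,z): return (R.inv().apply(deproj("wrist",u,v,z=z,c=c)-s["tcp_pos"])*1e3).round(1)
zt=s["tcp_pos"][2]-.0168+.026
print("ends top", tool([326,326,326],[200,208,412],zt))
print("sides r220,r280",tool([279,374,279,374,282,370],[225,225,270,270,310,310],zt))
P=deproj("wrist",[326,300,326],[215,300,380],depth=np.array([d[215,326],d[300,300],d[380,326]]),c=c);print(P.round(4))
def grad(row,a,b,k=1):
    r=cv2.GaussianBlur(g,(3,3),0)[row-k:row+k+1].mean(0);return [(i+.5,round(r[i+1]-r[i])) for i in range(a,b) if abs(r[i+1]-r[i])>14]
print("spacer row228",grad(228,100,260)," pad row 280",grad(280,150,260))
print("spacers r228", grad(228,380,440))
```

```text
ends top [[ 54.   -0.4  -9.1]
 [ 51.   -0.4  -9.1]
 [-51.7  -0.3  -9.3]]
sides r220,r280 [[ 44.4 -18.2  -9.2]
 [ 44.4  17.8  -9.1]
 [ 25.8 -19.   -9.2]
 [ 25.9  18.7  -9.2]
 [  7.6 -18.7  -9.2]
 [  7.7  18.   -9.2]]
[[ 0.5031 -0.0433  0.1659]
 [ 0.5379 -0.0558  0.1661]
 [ 0.5805 -0.0476  0.1663]]
spacer row228 [(100.5, -22), (112.5, 15), (113.5, 15), (140.5, -16), (141.5, -16), (145.5, 26), (146.5, 32), (147.5, 33), (148.5, 28), (149.5, 16), (187.5, -19), (188.5, -28), (189.5, -25), (232.5, 23), (233.5, 24), (234.5, 14)]  pad row 280 [(160.5, -14), (161.5, -31), (162.5, -44), (163.5, -40), (164.5, -22), (190.5, 29), (191.5, 45), (192.5, 44), (193.5, 26), (245.5, -19), (246.5, -28), (247.5, -27), (248.5, -15)]
spacers r228 [(385.5, -33), (386.5, -44), (387.5, -28), (424.5, -17), (425.5, -15), (431.5, 20), (432.5, 24), (433.5, 19)]
```

Run:
```python
from h import *
c=camera_params("wrist")
def y(u,v,z): return deproj("wrist",u,v,z=z,c=c)*1e3
A=y([147.3,188.3,233.3,386.5],[228]*4,.024);B=y([163,192,247],[280]*3,.0125)
t=-.055;ex=np.array([np.cos(t),np.sin(t)]);ey=np.array([-np.sin(t),np.cos(t)])
for n,Q in (("spacer",A),("pad",B)): print(n,Q[:,:2].round(1),"tray y rel (597.2,-104):",((Q[:,:2]-[597.2,-104])@ey).round(1))
# expected: spacer bay3 -102,-58 ; bay2 right -22 ; bay1 left +102. pads -80 centre
L=y([120,200,280,360,415],[212.5,212.5,212.5,212.5,212.5],.022)
print((L[:,:2]).round(1),((L[:,:2]-[597.2,-104])@ex).round(1))
```

```text
spacer [[ 541.8 -195.6]
 [ 544.3 -157.5]
 [ 546.7 -119.1]
 [ 553.6    1.3]] tray y rel (597.2,-104): [-94.5 -56.3 -17.9 102.7]
pad [[ 594.8 -197.1]
 [ 595.6 -167.9]
 [ 597.3 -116.8]] tray y rel (597.2,-104): [-93.1 -63.9 -12.8]
[[ 526.7 -221.6]
 [ 532.6 -145.9]
 [ 537.1  -80.8]
 [ 540.6  -19. ]
 [ 542.6   24.6]] [-63.9 -62.2 -61.3 -61.2 -61.6]
```

```bash
python3 -m pendant '[0,0.149,0,0,0,0,255,0,0.148,-0.005,0,0,0,255,0,0,0,0,-26,0,255,0,0,0,0,-26,0,255,0,0,0,0,0,0,255]' && python3 -c "
from h import *
to([.5642,-.1007,.0556],[3.14159,0.297,3.0866]);to([.5642,-.1007,.0556],[3.14159,-0.297,3.0866])"
```

```text
clock: 23.55
tcp_pos: [0.5499, -0.1003, 0.1551]
tcp_rot: [-3.14, -0.298, 3.088]
wrist_force: [0.7, -1.0, -0.7]
opening: 0.0363
grip_force: 60.8
shift mm [-42.9   0.5  90.9]
turn [-0.001 -0.595  0.002] shift after turn [15.4  0.4 99.3]
shift mm [-42.9   0.5  90.9]
turn [-0.002 -0.001  0.001] shift after turn [-42.8   0.4  90.9]
```

```bash
python3 -m pendant '[0,0,0,-8.6,0.1,18.2,255,0,0,0,-8.6,0.1,18.2,255,0,0,0,-8.6,0.1,18.2,255,0,0,0,-8.6,0,18.2,255,0,0,0,-8.6,0,18.2,255]' && python3 -m pendant '[0,0,0,0,0,0,255]'
python3 - <<'E'
from h import *
to([.5642,-.1007,.0556])
p,d=capture('wrist');cv2.imwrite('pics/w6.png',p)
E
```

```text
clock: 24.05
tcp_pos: [0.5637, -0.0976, 0.0543]
tcp_rot: [3.14, -0.298, 3.092]
wrist_force: [0.4, 0.2, -1.2]
opening: 0.0357
grip_force: 60.8
clock: 24.15
tcp_pos: [0.5621, -0.0982, 0.053]
tcp_rot: [3.14, -0.303, 3.092]
wrist_force: [-0.6, -0.1, -1.2]
opening: 0.0357
grip_force: 60.7
shift mm [-1.3 -2.4 -3.2]
```

View pics/w6.png

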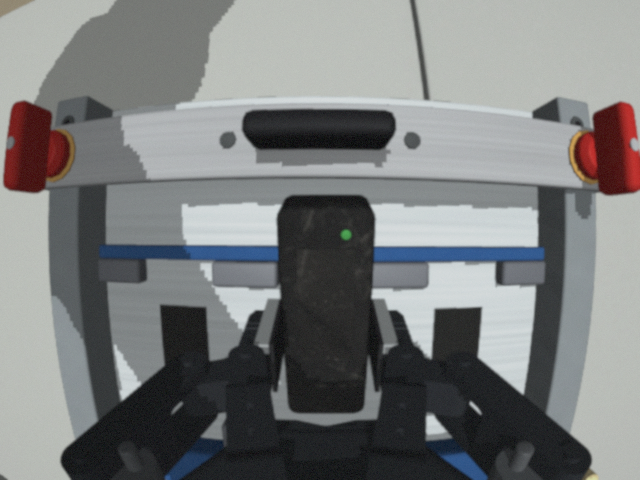

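The view shows the bays symmetric about column ~321 and the unit centred at 326, so it sits about 2.5 mm too far left. I'll correct that and slide it in under the lip.

```bash
python3 -m pendant '[0,0,-0.004,-1,-2.5,-3,255,0,0,0,0,0,0,255,0,0,0,0,0,0,255]'; python3 -m pendant '[0,0,0,-6,0,0,255,0,0,0,-6,0,0,255,0,0,0,-6,0,0,255,0,0,0,-6,0,0,255,0,0,0,0,0,0,255]'; python3 -c "
from h import *
to([.598,-.1026,.0454],[3.14159,-0.297,3.0866])"
```

```text
clock: 24.5
tcp_pos: [0.5665, -0.101, 0.0603]
tcp_rot: [3.14, -0.295, 3.095]
wrist_force: [-0.8, 0.6, -1.6]
opening: 0.0358
grip_force: 60.7
clock: 25.0
tcp_pos: [0.5891, -0.1016, 0.0516]
tcp_rot: [3.139, -0.297, 3.095]
wrist_force: [-0.4, -0.2, -1.2]
opening: 0.0359
grip_force: 60.8
shift mm [-10.4  -0.6   3.3]
turn [ 0.    -0.     0.008] shift after turn [-10.4  -0.5   3.3]
```

```bash
python3 -m pendant '[0,0,0.008,-2,-0.5,3,255,0,0,0,-4,0,0,255,0,0,0,-4,0,0,255,0,0,0,0,0,0,255]'; python3 -c "
from h import *
to([.598,-.1026,.0454],[3.14159,-0.297,3.0866]);print(sense()['torque'])
p,d=capture('scene');cv2.imwrite('pics/s2.png',cv2.resize(p[220:320,280:430],None,fx=5,fy=5))"
```

```text
clock: 25.4
tcp_pos: [0.5979, -0.1029, 0.0463]
tcp_rot: [3.142, -0.296, 3.086]
wrist_force: [0.2, -0.1, -1.9]
opening: 0.0363
grip_force: 60.8
shift mm [-0.3  0.3  0.8]
turn [ 0.     0.001 -0.   ] shift after turn [-0.3  0.3  0.8]
[ 0.04024913 -0.39861225 -0.01494794]
```

View pics/s2.png

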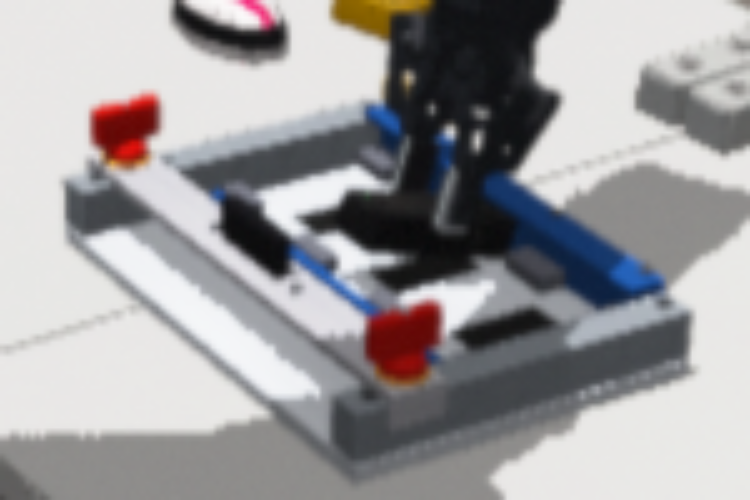

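The far end is under the lip and nothing is pressing. Levelling while lowering.

```bash
python3 -m pendant '[0,-0.037,0,-0.6,0,2,255,0,-0.037,0,-0.6,0,2,255,0,-0.037,0,-0.5,0,2,255,0,-0.037,0,-0.5,0,2,255]'; python3 -m pendant '[0,-0.037,0,-0.3,0,2,255,0,-0.037,0,-0.3,0,2,255,0,0,0,0,0,0,255]';  python3 -c "
from h import *
to([.5972,-.1025,.0293],[3.14159,0,3.0866]);print(sense()['torque'])"
```

```text
clock: 25.85
tcp_pos: [0.5974, -0.1028, 0.0382]
tcp_rot: [-3.141, -0.147, 3.087]
wrist_force: [-0.5, -0.4, -2.0]
opening: 0.0357
grip_force: 60.8
clock: 26.15
tcp_pos: [0.5962, -0.103, 0.0341]
tcp_rot: [-3.14, -0.076, 3.087]
wrist_force: [0.9, 0.3, -2.3]
opening: 0.036
grip_force: 60.8
shift mm [-1.4  0.6  4.7]
turn [-0.001 -0.076  0.001] shift after turn [-1.   0.6  4.8]
[ 0.01214673 -0.10487113  0.00670374]
```

```bash
python3 -m pendant '[0,-0.038,0,-0.7,0.3,2.2,255,0,-0.038,0,-0.3,0.3,2.2,255,0,0,0,0,0,0,255]';  python3 -m pendant '[0,0,0,0,0,1,255,0,0,0,0,0,0,255]';python3 -c "
from h import *
to([.5972,-.1025,.0293],[3.14159,0,3.0866]);print(sense()['torque'])"
```

```text
clock: 26.45
tcp_pos: [0.5973, -0.1023, 0.0295]
tcp_rot: [-3.141, -0.001, 3.087]
wrist_force: [-0.3, 0.6, -1.8]
opening: 0.0363
grip_force: 60.8
clock: 26.65
tcp_pos: [0.5988, -0.1023, 0.0289]
tcp_rot: [-3.141, 0.001, 3.087]
wrist_force: [-0.2, 0.4, 0.6]
opening: 0.0362
grip_force: 60.9
shift mm [ 1.6 -0.3 -0.4]
turn [-0.     0.001  0.   ] shift after turn [ 1.6 -0.3 -0.4]
[-0.0764132   0.16650753  0.06473652]
```

The unit touches the floor. Releasing, rising straight up and looking.

```bash
python3 -m pendant '[0,0,0,0,0,0,75,0,0,0,0,0,0,75,0,0,0,0,0,0,75,0,0,0,0,0,-20,75,0,0,0,0,0,-30,75]';  python3 -m pendant '[0,0,0,0,0,-40,75,0,0,0,0,0,-40,75,0,0,0,0,0,-40,75,0,0,0,0,0,-40,75,0,0,0,0,0,0,75]';python3 - <<'E'
from h import *
c=camera_params("wrist");p,d=capture('wrist');cv2.imwrite('pics/w7.png',p)
v,u=np.mgrid[0:480,0:640];P=deproj("wrist",u.ravel(),v.ravel(),depth=d.ravel(),c=c)
t=-.055;ex=np.array([np.cos(t),np.sin(t)]);ey=np.array([-np.sin(t),np.cos(t)])
q=P[:,:2]-[.5972,-.1025];X=q@ex;Y=q@ey;Z=P[:,2]
for x in range(-60,60,10):
    k=(abs(X*1e3-x)<4)&(abs(Y)<.012);print(x,k.sum(),(np.median(Z[k])*1e3).round(1) if k.sum() else "")
p2,d2=capture("top");m=(cv2.cvtColor(p2,cv2.COLOR_BGR2HSV)[...,2]<70)
for b,ce,a in blobs(m[195:275,160:300],60): 
    mm=np.zeros((480,640),bool);mm[195:275,160:300]=b;print(ce+[160,195],rect("top",mm,.026))
E
```

```text
clock: 27.15
tcp_pos: [0.5971, -0.1021, 0.0787]
tcp_rot: [3.141, -0.002, 3.087]
wrist_force: [1.0, -0.4, -0.1]
opening: 0.0602
grip_force: 0.0
clock: 27.65
tcp_pos: [0.6017, -0.1006, 0.2464]
tcp_rot: [-3.141, 0.013, 3.088]
wrist_force: [0.3, -0.5, 0.7]
opening: 0.0605
grip_force: 0.0
-60 168 23.1
-50 273 24.4
-40 208 39.2
-30 221 39.5
-20 846 343.0
-10 5601 331.2
0 204 39.5
10 193 39.5
20 185 39.3
30 184 39.2
40 205 39.3
50 213 52.1
[197.9740566  233.17216981] [534.2 409.7 102.6  35.1 -83.5]
```

View pics/w7.png

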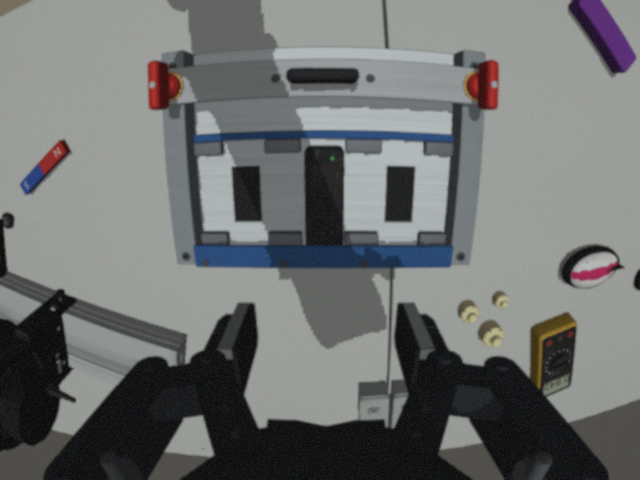

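Unit seated flat: its top is at z = 0.039 all along, and it lies between the spacers at (324,195). The other unit has not moved, at (0.534,0.410) by the top camera. Going there.

```bash
python3 -m pendant '[0,0,0,8.4,46.3,0,75,0,0,0,8.4,46.3,0,75,0,0,0,8.4,46.3,0,75,0,0,0,8.4,46.3,0,75,0,0,0,8.4,46.3,0,75]'>/dev/null;  python3 -m pendant '[0,0,0,8.4,46.3,0,75,0,0,0,8.4,46.3,0,75,0,0,0,8.4,46.3,0,75,0,0,0,8.4,46.3,0,75,0,0,0,8.4,46.3,0,75]'>/dev/null; python3 -m pendant '[0,0,0.14,0,0,0,75,0,0,0.14,0,0,0,75,0,0,0.14,0,0,0,75,0,0,0.14,0,0,0,75,0,0,0.14,0,0,0,75]'>/dev/null; python3 -m pendant '[0,0,0.14,0,0,0,75,0,0,0.14,0,0,0,75,0,0,0.14,0,0,0,75,0,0,0.14,0,0,0,75,0,0,0.14,0,0,0,75]'>/dev/null;python3 -m pendant '[0,0,0,0,0,0,75]'
python3 - <<'E'
from h import *
s=sense();c=camera_params("wrist");p,d=capture('wrist');cv2.imwrite('pics/w8.png',p)
V=cv2.cvtColor(p,cv2.COLOR_BGR2HSV)[...,2]
for m,ce,a in blobs((V<60),800): print(ce.round(),a,rect("wrist",m,.026,c))
print(s["joint_positions"].round(2));to([.5365,.413,.017],[3.14159,0,1.684])
E
```

```text
clock: 29.85
tcp_pos: [0.5388, 0.3641, 0.2374]
tcp_rot: [-3.141, 0.002, 1.688]
wrist_force: [0.2, 0.3, -0.0]
opening: 0.0602
grip_force: 0.0
[331. 152.] 3966 [537.3 413.4 102.   36.3 -83.1]
[ 85. 298.] 11813 [246.9 177.2 279.5 236.   32. ]
[335. 416.] 48954 [ 578.7   10.6 1339.3  563.2    6.8]
[ 16. 392.] 2270 [ -9.2 -99.5 367.9 110.6  62. ]
[-0.09  0.5  -0.81  1.51  0.37  1.3  -0.83]
shift mm [ 49.1   3.5 220.4]
turn [-0.001  0.002  0.006] shift after turn [ 48.7   3.1 220.5]
```

View pics/w8.png

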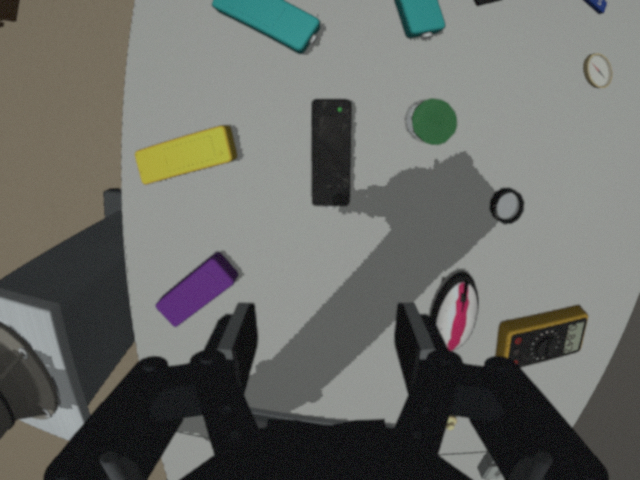

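The unit with the green lamp is at (331,152), world (0.537,0.413), with the yellow and turquoise look-alikes well aside. Grasping.

```bash
python3 -m pendant '[0,0,0,25,1,40,75,0,0,0,25,1,40,75,0,0,0,0,0,40,75,0,0,0,0,0,40,75,0,0,0,0,0,30,75]' && python3 -m pendant '[0,0,0,0,0,20,75,0,0,0,0,0,10,75,0,0,0,0,0,0,75]'; python3 -c "
from h import *
to([.538,.414,.017],[3.14159,0,1.69])"
```

```text
clock: 30.4
tcp_pos: [0.5345, 0.4134, 0.0449]
tcp_rot: [-3.139, 0.002, 1.691]
wrist_force: [-0.6, 0.0, -0.3]
opening: 0.0603
grip_force: 0.0
clock: 30.7
tcp_pos: [0.5355, 0.4141, 0.0174]
tcp_rot: [-3.141, 0.001, 1.688]
wrist_force: [0.8, 1.0, 0.9]
opening: 0.0603
grip_force: 0.0
shift mm [-0.4  2.4  0.4]
turn [-0.001  0.001 -0.002] shift after turn [-0.4  2.4  0.4]
```

```bash
python3 -m pendant '[0,0,0,0,2,0,75,0,0,0,0,0,0,255,0,0,0,0,0,0,255,0,0,0,0,0,0,255,0,0,0,0,0,0,255]' 60 && python3 -m pendant '[0,0,0,0,0,0,255,0,0,0,0,0,0,255]' && python3 -m pendant '[0,0,0,0,0,-20,255,0,0,0,0,0,-30,255,0,0,0,0,0,-30,255,0,0,0,0,0,-30,255,0,0,0,0,0,-30,255]' && python3 -m pendant '[0,0,-0.14,0,0,0,255,0,0,-0.14,0,0,0,255,0,0,-0.14,0,0,0,255,0,0,-0.14,0,0,0,255,0,0,-0.14,0,0,0,255]' >/dev/null && python3 -m pendant '[0,0,-0.14,0,0,0,255,0,0,-0.14,0,0,0,255,0,0,-0.14,0,0,0,255,0,0,-0.14,0,0,0,255,0,0,-0.14,0,0,0,255]'; python3 -c "
from h import *
to([.5567,-.0201,.156],[3.14159,0,3.0866])"
```

```text
clock: 31.2
tcp_pos: [0.5391, 0.4157, 0.0206]
tcp_rot: [3.138, -0.001, 1.687]
wrist_force: [-1.0, -0.6, 6.5]
opening: 0.0354
grip_force: 60.0
clock: 31.4
tcp_pos: [0.5391, 0.4157, 0.0207]
tcp_rot: [3.138, -0.001, 1.687]
wrist_force: [-1.0, -1.6, 6.0]
opening: 0.0356
grip_force: 60.0
clock: 31.9
tcp_pos: [0.5376, 0.4147, 0.1608]
tcp_rot: [3.14, 0.0, 1.687]
wrist_force: [0.3, -0.4, -2.0]
opening: 0.0355
grip_force: 60.4
clock: 32.9
tcp_pos: [0.5379, 0.4145, 0.1595]
tcp_rot: [-3.141, 0.002, 3.093]
wrist_force: [0.8, -0.9, -2.5]
opening: 0.0354
grip_force: 60.4
shift mm [ -40.  -433.1    3.8]
turn [-0.     0.002  0.006] shift after turn [ -42.7 -432.9    3.5]
```

```bash
python3 -m pendant '[0,0,0,-4.2,-43.3,0,255,0,0,0,-4.2,-43.3,0,255,0,0,0,-4.2,-43.3,0,255,0,0,0,-4.2,-43.3,0,255,0,0,0,-4.2,-43.3,0,255]' >/dev/null && python3 -m pendant '[0,0,0,-4.2,-43.3,0,255,0,0,0,-4.2,-43.3,0,255,0,0,0,-4.2,-43.3,0,255,0,0,0,-4.2,-43.3,0,255,0,0,0,-4.2,-43.3,0,255]' && python3 -m pendant '[0,0,0,0,0,0,255,0,0,0,0,0,0,255]'
python3 - <<'E'
from h import *
s=sense();c=camera_params("wrist");p,d=capture('wrist');cv2.imwrite('pics/w9.png',p)
g=cv2.GaussianBlur(cv2.cvtColor(p,cv2.COLOR_BGR2GRAY),(3,3),0).astype(int)
print("col326",[(i,g[i+1,326]-g[i,326]) for i in range(150,440) if abs(g[i+1,326]-g[i,326])>10])
print("row250",[(i,g[250,i+1]-g[250,i]) for i in range(220,430) if abs(g[250,i+1]-g[250,i])>14])
P=deproj("wrist",[310],[300],depth=np.array([d[300,310]]),c=c);print("top z rel tcp",P[0,2]-s["tcp_pos"][2])
to([.5567,-.0201,.156],[3.14159,0,3.0866])
E
```

```text
clock: 33.9
tcp_pos: [0.5559, -0.0219, 0.1596]
tcp_rot: [-3.14, 0.002, 3.087]
wrist_force: [1.4, 0.3, -1.7]
opening: 0.0355
grip_force: 60.6
clock: 34.1
tcp_pos: [0.556, -0.0215, 0.1591]
tcp_rot: [-3.141, 0.001, 3.083]
wrist_force: [-0.6, 1.3, -0.9]
opening: 0.0358
grip_force: 60.6
col326 [(164, np.int64(-16)), (165, np.int64(-12)), (169, np.int64(18)), (170, np.int64(25)), (171, np.int64(20)), (189, np.int64(-12)), (190, np.int64(-32)), (191, np.int64(-48)), (192, np.int64(-50)), (193, np.int64(-35)), (194, np.int64(-13)), (405, np.int64(30)), (406, np.int64(45)), (407, np.int64(39)), (408, np.int64(20)), (423, np.int64(-17)), (424, np.int64(-35)), (425, np.int64(-46)), (426, np.int64(-39)), (427, np.int64(-17))]
row250 [(253, np.int64(25)), (254, np.int64(34)), (255, np.int64(26)), (277, np.int64(-15)), (278, np.int64(-30)), (279, np.int64(-30)), (280, np.int64(-16)), (370, np.int64(20)), (371, np.int64(46)), (372, np.int64(51)), (373, np.int64(32)), (387, np.int64(-24)), (388, np.int64(-40)), (389, np.int64(-44)), (390, np.int64(-27)), (394, np.int64(16)), (395, np.int64(25)), (396, np.int64(22))]
top z rel tcp 0.00617256203523131
shift mm [-0.7 -0.4  3.3]
turn [-0.     0.002 -0.   ] shift after turn [-0.7 -0.4  3.3]
```

View pics/w9.png

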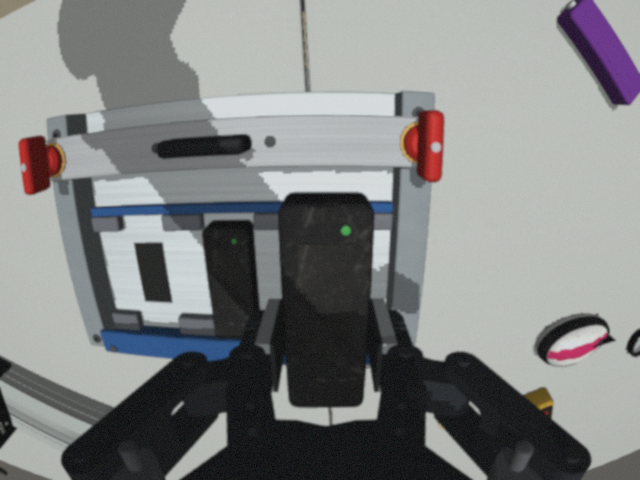

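Unit 1 lies in bay 2 at (232,275); the second is held straight with its lamp at (346,230). Tilting it for bay 1.

```bash
python3 -m pendant '[0,0.149,0,0,0,0,255,0,0.148,0,0,0,0,255,0,0,0,0,0,0,255,0,0,0,0,0,0,255]' && python3 -c "
from h import *
to([.5701,-.0209,.0596],[3.14159,-0.297,3.0866])"
```

```text
clock: 34.55
tcp_pos: [0.5564, -0.0175, 0.1584]
tcp_rot: [3.14, -0.295, 3.091]
wrist_force: [-0.8, -0.1, -1.3]
opening: 0.0354
grip_force: 60.7
shift mm [-42.   -2.9  90.5]
turn [0.001 0.002 0.004] shift after turn [-42.2  -2.7  90.4]
```

```bash
python3 -m pendant '[0,0.001,0.004,-8.4,-0.6,18,255,0,0,0,-8.4,-0.6,18,255,0,0,0,-8.4,-0.5,18,255,0,0,0,-8.4,-0.5,18,255,0,0,0,-8.4,-0.5,18,255]' && python3 -m pendant '[0,0,0,0,0,0,255,0,0,0,0,0,0,255]'
python3 - <<'E'
from h import *
to([.5701,-.0209,.0596],[3.14159,-0.297,3.0866])
p,d=capture('wrist');cv2.imwrite('pics/w10.png',p)
E
```

```text
clock: 35.05
tcp_pos: [0.5694, -0.0239, 0.0581]
tcp_rot: [-3.14, -0.298, 3.082]
wrist_force: [-0.3, -0.7, -1.0]
opening: 0.0353
grip_force: 60.7
clock: 35.25
tcp_pos: [0.5695, -0.0233, 0.0597]
tcp_rot: [-3.141, -0.298, 3.083]
wrist_force: [0.4, 0.1, -1.0]
opening: 0.0353
grip_force: 60.7
shift mm [-0.5  2.4 -0. ]
turn [ 0.    -0.001 -0.004] shift after turn [-0.5  2.4 -0. ]
```

View pics/w10.png

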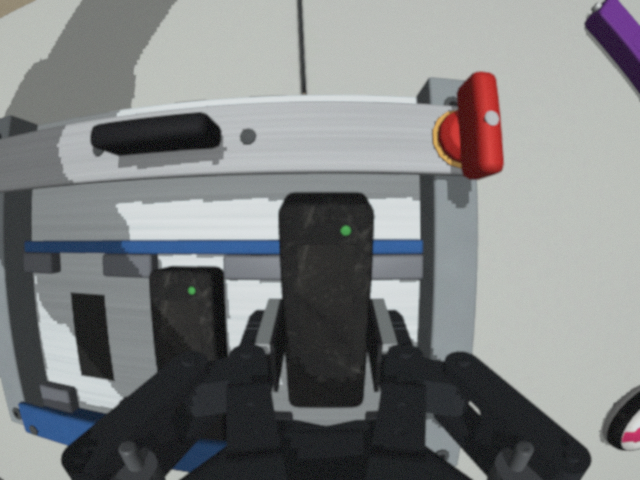

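The bays look clear and the unit is in line, needing only a 2.4 mm sideways correction. I have now used up my picture views (one over the 14), so from here I check by numbers. Sliding in.

```bash
python3 -m pendant '[0,0,-0.004,-0.5,2.4,0,255,0,0,0,-6,0,0,255,0,0,0,-6,0,0,255,0,0,0,-6,0,0,255,0,0,0,-6,0,0,255]' && python3 -m pendant '[0,0,0,0,0,0,255]';python3 -c "
from h import *
to([.6036,-.0227,.0494],[3.14159,-0.297,3.0866])"
```

```text
clock: 35.8
tcp_pos: [0.594, -0.0225, 0.0529]
tcp_rot: [-3.141, -0.297, 3.087]
wrist_force: [-0.6, 0.1, -1.9]
opening: 0.0358
grip_force: 60.7
clock: 35.9
tcp_pos: [0.5941, -0.0224, 0.0526]
tcp_rot: [3.141, -0.297, 3.086]
wrist_force: [0.3, -0.3, -1.0]
opening: 0.0355
grip_force: 60.7
shift mm [-10.    0.3   0.3]
turn [ 0.  0. -0.] shift after turn [-10.    0.3   0.3]
```

```bash
python3 -m pendant '[0,0,0,-4,0.2,0.3,255,0,0,0,-4,0,0,255,0,0,0,-2,0,0,255,0,0,0,0,0,0,255]';python3 -c "
from h import *
to([.6036,-.0227,.0494],[3.14159,-0.297,3.0866]);print(sense()['torque'])"
```

```text
clock: 36.3
tcp_pos: [0.603, -0.0226, 0.0497]
tcp_rot: [-3.142, -0.297, 3.087]
wrist_force: [-0.1, -0.3, -1.1]
opening: 0.0355
grip_force: 60.7
shift mm [-0.7 -0.   0.1]
turn [-0.  0.  0.] shift after turn [-0.7 -0.   0.1]
[-0.03473201 -0.44636108 -0.01473223]
```

```bash
python3 -m pendant '[0,-0.037,0,-0.5,0,2,255,0,-0.037,0,-0.5,0,2,255,0,-0.037,0,-0.4,0,2,255,0,-0.037,0,-0.3,0,2,255]'; python3 -m pendant '[0,-0.037,0,0,0,2,255,0,-0.037,0,0,0,2,255,0,0,0,0,0,0,255]';  python3 -c "
from h import *
to([.6016,-.0226,.0335],[3.14159,0,3.0866]);print(sense()['torque'])"
```

```text
clock: 36.7
tcp_pos: [0.6023, -0.0226, 0.0417]
tcp_rot: [-3.141, -0.148, 3.087]
wrist_force: [-0.8, -0.7, -1.6]
opening: 0.0358
grip_force: 60.7
clock: 37.0
tcp_pos: [0.6004, -0.0228, 0.0377]
tcp_rot: [-3.14, -0.076, 3.088]
wrist_force: [0.6, 0.8, -1.6]
opening: 0.0351
grip_force: 60.7
shift mm [-1.5  0.2  4.1]
turn [-0.001 -0.076  0.001] shift after turn [-1.2  0.2  4.2]
[ 0.0061467  -0.10406667  0.01260651]
```

```bash
python3 -m pendant '[0,-0.038,0,-0.7,0.1,2,255,0,-0.038,0,-0.5,0.1,2,255,0,0,0,0,0,0,255]';  python3 -m pendant '[0,0,0,0,0,1,255,0,0,0,0,0,0,255]'; python3 -c "
from h import *
to([.6016,-.0226,.033],[3.14159,0,3.0866]);print(sense()['torque'])"
```

```text
clock: 37.3
tcp_pos: [0.6019, -0.0226, 0.0335]
tcp_rot: [-3.141, -0.001, 3.088]
wrist_force: [0.2, -0.4, -2.1]
opening: 0.0354
grip_force: 60.7
clock: 37.5
tcp_pos: [0.6034, -0.0225, 0.0328]
tcp_rot: [-3.141, 0.001, 3.086]
wrist_force: [0.3, -1.3, -0.5]
opening: 0.0358
grip_force: 60.8
shift mm [ 1.8 -0.2 -0.2]
turn [-0.     0.001 -0.   ] shift after turn [ 1.8 -0.2 -0.2]
[-0.08000695  0.12077789 -0.00725899]
```

```bash
python3 -m pendant '[0,0,0,0,0,0.7,255,0,0,0,0,0,0,255]'; python3 -m pendant '[0,0,0,0,0,0,75,0,0,0,0,0,0,75,0,0,0,0,0,0,75,0,0,0,0,0,-20,75,0,0,0,0,0,-30,75]';  python3 -m pendant '[0,0,0,0,0,-40,75,0,0,0,0,0,-40,75,0,0,0,0,0,-40,75,0,0,0,0,0,-40,75,0,0,0,0,0,0,75]' >/dev/null; python3 -m pendant '[0,0,0,0,0,0,75,0,0,0,0,0,0,75]'
cat > chk.py <<'E'
from h import *
c=camera_params("wrist");p,d=capture('wrist');cv2.imwrite('pics/w11.png',p)
v,u=np.mgrid[0:480,0:640];P=deproj("wrist",u.ravel(),v.ravel(),depth=d.ravel(),c=c)
t=-.055;ex=np.array([np.cos(t),np.sin(t)]);ey=np.array([-np.sin(t),np.cos(t)])
q=P[:,:2]-[.5972,-.1025];X=q@ex*1e3;Y=q@ey*1e3;Z=P[:,2]*1e3
for b in (80,0,-80):
    print(b,[(x,(np.median(Z[k])).round(1)) for x in range(-60,60,10) for k in [(abs(X-x)<4)&(abs(Y-b)<11)&(Z<100)&(Z>0)] if k.sum()>5])
    k=(abs(X-10)<12)&(abs(Y-b)<40)&(Z>33)&(Z<46)
    if k.sum(): print("  sides",Y[k].min().round(1),Y[k].max().round(1),"x",[f(X[(abs(Y-b)<10)&(Z>33)&(Z<46)]).round(1) for f in (np.min,np.max)])
E
python3 chk.py
```

```text
clock: 37.7
tcp_pos: [0.6034, -0.0226, 0.0327]
tcp_rot: [-3.141, 0.001, 3.086]
wrist_force: [-1.3, -0.4, 5.5]
opening: 0.0351
grip_force: 61.4
clock: 38.2
tcp_pos: [0.6017, -0.0225, 0.0819]
tcp_rot: [3.142, -0.002, 3.087]
wrist_force: [0.6, -0.2, 0.6]
opening: 0.0602
grip_force: 0.0
clock: 38.9
tcp_pos: [0.6021, -0.0227, 0.2414]
tcp_rot: [-3.141, -0.0, 3.087]
wrist_force: [0.2, 0.3, -0.2]
opening: 0.0605
grip_force: 0.0
80 [(-60, np.float64(23.3)), (-50, np.float64(27.7)), (-40, np.float64(39.2)), (-30, np.float64(39.6)), (-20, np.float64(39.5)), (-10, np.float64(39.6)), (0, np.float64(39.6)), (10, np.float64(39.5)), (20, np.float64(39.3)), (30, np.float64(39.2)), (40, np.float64(39.3)), (50, np.float64(52.1))]
  sides 60.8 98.0 x [np.float64(-50.3), np.float64(296.7)]
0 [(-60, np.float64(23.1)), (-50, np.float64(27.1)), (-40, np.float64(39.3)), (-30, np.float64(39.6)), (-20, np.float64(39.6)), (-10, np.float64(39.7)), (0, np.float64(39.6)), (10, np.float64(39.6)), (20, np.float64(39.4)), (30, np.float64(39.2)), (40, np.float64(39.2)), (50, np.float64(52.0))]
  sides -19.3 19.0 x [np.float64(-50.4), np.float64(47.3)]
-80 [(-60, np.float64(23.4)), (-50, np.float64(13.6)), (-40, np.float64(13.3)), (-30, np.float64(13.7)), (-20, np.float64(13.9)), (-10, np.float64(13.8)), (0, np.float64(13.7)), (10, np.float64(14.0)), (20, np.float64(13.6)), (30, np.float64(13.7)), (40, np.float64(13.8)), (50, np.float64(51.4))]
```

Both units lie flat with tops at 39.5 mm, at tray y = 80 and 0. Next: check that no third unit exists (numerically), and go to the handle.

```bash
python3 -m pendant '[0,0,0.14,0,0,0,75,0,0,0.14,0,0,0,75,0,0,0.14,0,0,0,75,0,0,0.14,0,0,0,75,0,0,0.14,0,0,0,75]'>/dev/null; python3 -m pendant '[0,0,0.14,0,0,0,75,0,0,0.14,0,0,0,75,0,0,0.14,0,0,0,75,0,0,0.14,0,0,0,75,0,0,0.14,0,0,0,75]'>/dev/null; python3 -m pendant '[0,0,0.14,0,0,0,100,0,0,0.03,0,0,0,100,0,0,0,0,0,0,100]'
python3 - <<'E'
from h import *
to([.484,-.0995,.060],[3.14159,0,1.5165])
p,d=capture("top");V=cv2.cvtColor(p,cv2.COLOR_BGR2HSV)[...,2];v,u=np.mgrid[0:480,0:640]
for z,n in ((1,"p"),):
  for m,ce,a in blobs((V<70)&(v>105)&(v<310)&(u>80)&(u<560),200):
    print(ce.round(),a,rect("top",m,.026))
E
```

```text
clock: 40.25
tcp_pos: [0.6022, -0.0224, 0.241]
tcp_rot: [-3.141, 0.0, 1.519]
wrist_force: [-0.5, 0.5, -0.6]
opening: 0.0519
grip_force: 0.0
shift mm [ -83.  -114.   181.1]
turn [-0.001  0.     0.003] shift after turn [ -83.4 -113.9  181. ]
[264. 130.] 512 [848.7 217.9 113.9  53.9  14.1]
[508. 142.] 1877 [ 787.  -510.8  225.4  134.7  -48.2]
[546. 165.] 1166 [ 696.  -614.8  254.8   81.3  -20.2]
[358. 209.] 1254 [529.7 -62.8 524.2  88.6  21.2]
[443. 304.] 315 [ 316.7 -274.4  129.3   35.1  -88.3]
```

```bash
python3 - <<'E'
from h import *
p,d=capture("top");t=cv2.imread("pics/t3.png")
for q in [(430,304),(443,304),(455,304)]: print(p[q[1],q[0]],t[q[1],q[0]],cv2.imread("pics/top0.png")[q[1],q[0]],deproj("top",*q,depth=np.array([d[q[1],q[0]]])).round(3))
E
python3 -m pendant '[0,0,0.003,-27.7,-38,20,100,0,0,0,-27.7,-38,20,100,0,0,0,-27.7,-38,20,100,0,0,0,0,0,30,100,0,0,0,0,0,20,100]' 40; python3 -m pendant '[0,0,0,0,0,0,100]'; python3 -c "
from h import *
to([.484,-.0995,.060],[3.14159,0,1.5165])"
```

```text
[60 64 66] [152 155 155] [ 98 101 101] [[ 0.309 -0.106  0.727]]
[43 41 45] [151 154 155] [ 98 100 102] [[ 0.308 -0.128  0.728]]
[40 40 42] [150 154 155] [ 99 102 103] [[ 0.308 -0.152  0.709]]
clock: 40.85
tcp_pos: [0.4847, -0.0994, 0.1315]
tcp_rot: [-3.141, 0.001, 1.512]
wrist_force: [0.7, 1.0, -0.1]
opening: 0.0521
grip_force: 0.0
clock: 40.95
tcp_pos: [0.4843, -0.0977, 0.1307]
tcp_rot: [-3.137, -0.001, 1.515]
wrist_force: [0.1, 0.2, 0.6]
opening: 0.052
grip_force: 0.0
shift mm [-1.9  0.1 70.7]
turn [-0.005 -0.001 -0.002] shift after turn [-1.8 -0.2 70.7]
```

That dark blob was the arm itself (z = 0.73), so there are two units only. Closing the keeper.

```bash
python3 -m pendant '[0,0,0,-1,0,24,100,0,0,0,-1,0,24,100,0,0,0,0,0,22,100,0,0,0,0,0,0,255,0,0,0,0,0,0,255]' 40 >/dev/null; python3 -m pendant '[0,0,0,0,0,0,255,0,0,0,0,0,0,255,0,0,0,0,0,0,255]'; python3 -m pendant '[0,0,0,0,10,0,255,0,0,0,0,10,0,255,0,0,0,0,10,0,255,0,0,0,0,10,0,255,0,0,0,0,10,0,255]'; python3 -m pendant '[0,0,0,0,6,0,255,0,0,0,0,3,0,255,0,0,0,0,0,0,255]'; python3 -m pendant '[0,0,0,0,2,0,255,0,0,0,0,2,0,255,0,0,0,0,0,0,255]'
```

```text
clock: 41.75
tcp_pos: [0.488, -0.0991, 0.0645]
tcp_rot: [3.138, 0.0, 1.514]
wrist_force: [-0.5, 0.5, 6.8]
opening: 0.0109
grip_force: 44.1
clock: 42.25
tcp_pos: [0.538, -0.1019, 0.0646]
tcp_rot: [3.139, 0.0, 1.514]
wrist_force: [-1.9, 1.3, 6.6]
opening: 0.0108
grip_force: 44.1
clock: 42.55
tcp_pos: [0.5431, -0.1022, 0.0644]
tcp_rot: [-3.136, 0.002, 1.514]
wrist_force: [-11.1, 2.9, 16.8]
opening: 0.0103
grip_force: 45.5
clock: 42.85
tcp_pos: [0.5431, -0.1022, 0.0644]
tcp_rot: [-3.127, 0.003, 1.514]
wrist_force: [-19.7, 1.6, 26.3]
opening: 0.0112
grip_force: 46.7
```

```bash
python3 -m pendant '[0,0,0,0,0,0,100,0,0,0,0,0,0,100,0,0,0,0,0,0,100,0,0,0,0,0,-50,100,0,0,0,0,0,-50,100]' >/dev/null; python3 -m pendant '[0,0,-0.1425,0,0,0,100,0,0,-0.1425,0,0,0,100,0,0,-0.1425,0,0,0,100,0,0,-0.1425,0,0,0,100,0,0,-0.1425,0,0,0,100]' >/dev/null; python3 -m pendant '[0,0,-0.1425,0,0,0,100,0,0,-0.1425,0,0,0,100,0,0,-0.1425,0,0,0,100,0,0,-0.1425,0,0,0,100,0,0,-0.1425,0,0,0,100]' >/dev/null; python3 -m pendant '[0,0,-0.1425,0,0,0,100,0,0,0,0,0,0,100]';  python3 - <<'E'
from h import *
to([.550,.0425,.061],[3.14159,0,3.083])
c=camera_params("wrist");p,d=capture("wrist");hsv=cv2.cvtColor(p,cv2.COLOR_BGR2HSV).astype(int)
v,u=np.mgrid[0:480,0:640];P=deproj("wrist",u.ravel(),v.ravel(),depth=d.ravel(),c=c).reshape(480,640,3)
top=((hsv[...,0]<7)|(hsv[...,0]>173))&(hsv[...,1]>130)&(P[...,2]>.083)&(P[...,2]<.095)
for m,ce,a in blobs(top,60): print(ce.round(),a,rect("wrist",m,.088,c))
E
```

```text
clock: 44.55
tcp_pos: [0.55, -0.1033, 0.1629]
tcp_rot: [3.14, 0.001, 3.081]
wrist_force: [0.2, 0.3, -0.9]
opening: 0.052
grip_force: 0.0
shift mm [  9.  145.4 102. ]
turn [ 0.001  0.001 -0.002] shift after turn [  8.5 145.5 101.9]
[532. 239.] 765 [548.7  39.7  42.7  13.8  -3.3]
[125. 241.] 790 [ 533.  -242.    42.5   13.4   -2.7]
```

```bash
python3 -m pendant '[0,0,0,2,36,0,100,0,0,0,2,36,0,100,0,0,0,2,36,0,100,0,0,0,2,36,0,100,0,0,0,0,0,0,100]' 60 >/dev/null; python3 -m pendant '[0,0,0,0,0.7,35,100,0,0,0,0,0,35,100,0,0,0,0,0,28,100,0,0,0,0,0,0,100]'; python3 -m pendant '[0,0,0,0,0,0,255,0,0,0,0,0,0,255,0,0,0,0,0,0,255,0,0,0,0,0,0,255,0,0,0,0,0,0,255]';  python3 -m pendant '[0,0,0.08,0,0,0,255,0,0,0.08,0,0,0,255,0,0,0.08,0,0,0,255,0,0,0.08,0,0,0,255,0,0,0.08,0,0,0,255]'; python3 -m pendant '[0,0,0.08,0,0,0,255,0,0,0.08,0,0,0,255,0,0,0.08,0,0,0,255,0,0,0.08,0,0,0,255,0,0,0.08,0,0,0,255]'; python3 -c 'from bench import *;s=sense();print(s["torque"],s["joint_positions"])'
```

```text
clock: 45.5
tcp_pos: [0.5477, 0.0403, 0.0617]
tcp_rot: [-3.14, -0.006, 3.079]
wrist_force: [-0.1, -0.1, -0.1]
opening: 0.0517
grip_force: 0.0
clock: 46.0
tcp_pos: [0.5521, 0.0432, 0.0671]
tcp_rot: [3.14, 0.005, 3.082]
wrist_force: [0.8, 2.3, 6.6]
opening: 0.0109
grip_force: 61.7
clock: 46.5
tcp_pos: [0.5519, 0.0428, 0.0671]
tcp_rot: [3.14, 0.004, 2.679]
wrist_force: [-1.6, 1.1, 7.7]
opening: 0.0107
grip_force: 61.9
clock: 47.0
tcp_pos: [0.5517, 0.0426, 0.0671]
tcp_rot: [3.139, 0.003, 2.279]
wrist_force: [-1.5, 1.4, 7.8]
opening: 0.0107
grip_force: 62.0
[0.04195593 0.30519488 0.11200212] [ 0.54370618  0.55592063 -0.90118983  1.91287     0.54312482  0.93262897
  0.08742754]
```

```bash
q='from bench import *;s=sense();print(s["torque"],s["tcp_rot"],s["wrist_force"],s["opening"])'; python3 -m pendant '[0,0,0.08,0,0,0,255,0,0,0.08,0,0,0,255,0,0,0.08,0,0,0,255,0,0,0.08,0,0,0,255,0,0,0.08,0,0,0,255]' >/dev/null; python3 -c "$q"; python3 -m pendant '[0,0,0.05,0,0,0,255,0,0,0.05,0,0,0,255]' >/dev/null; python3 -c "$q"; python3 -m pendant '[0,0,0.05,0,0,0,255,0,0,0.05,0,0,0,255]' >/dev/null; python3 -c "$q"
```

```text
[-0.01174529  0.6007131   0.14465084] [3.13904222e+00 1.72601094e-03 1.87864109e+00] [-1.686407   -0.12931821  9.72052927] 0.01056709302235321
[0.06294121 0.61549158 0.17479045] [3.13899625e+00 1.61711894e-03 1.77994186e+00] [-2.25760946  0.84428538  9.01590492] 0.010554320462292904
[-0.03235404  0.55015094  1.72951501] [3.13829496e+00 2.72424892e-03 1.68613450e+00] [-2.91185743 -0.88293381 10.47085715] 0.010724960734151781
```

```bash
python3 -m pendant '[0,0,0,0,0,0,100,0,0,0,0,0,0,100,0,0,0,0,0,0,100,0,0,0,0,0,-50,100,0,0,0,0,0,-50,100]' >/dev/null; python3 -m pendant '[0,0,-0.14,0,0,0,100,0,0,-0.14,0,0,0,100,0,0,-0.14,0,0,0,100,0,0,-0.14,0,0,0,100,0,0,-0.14,0,0,0,100]' >/dev/null; python3 -m pendant '[0,0,-0.14,0,0,0,100,0,0,-0.14,0,0,0,100,0,0,-0.14,0,0,0,100,0,0,-0.14,0,0,0,100,0,0,-0.14,0,0,0,100]' >/dev/null; python3 -m pendant '[0,0,0,0,-48,0,100,0,0,0,0,-48,0,100,0,0,0,0,-48,0,100,0,0,0,0,-48,0,100,0,0,0,0,-48,0,100]' >/dev/null;python3 -m pendant '[0,0,0,0,-48,0,100,0,0,0,0,0,0,100]';  python3 - <<'E'
from h import *
to([.535,-.2447,.061],[3.14159,0,3.083]); print(sense()["joint_positions"].round(2))
E
```

```text
clock: 50.1
tcp_pos: [0.5309, -0.2556, 0.1636]
tcp_rot: [-3.138, -0.001, 3.067]
wrist_force: [-0.3, 0.1, -1.1]
opening: 0.0516
grip_force: 0.0
shift mm [ -3.3  11.4 102.6]
turn [-0.003 -0.001 -0.016] shift after turn [ -3.4  11.1 102.6]
[ 1.18  0.57 -1.11  1.74  0.55  1.18  1.41]
```

```bash
python3 -m pendant '[0,0,-0.014,-3.5,11,0,100,0,0,0,0,0,20,100,0,0,0,0,0,0,100]' >/dev/null; python3 -c "
from h import *
to([.535,-.2447,.061],[3.14159,0,3.083])"
```

```text
shift mm [  0.4 -13.5  82.5]
turn [ 0.002 -0.003  0.017] shift after turn [  0.4 -13.3  82.5]
```

```bash
python3 -m pendant '[0,0,0,0,0,0,100,0,0,0,0,0,0,100,0,0,0,0,0,0,100]' >/dev/null; python3 -c "
from h import *
to([.535,-.2447,.061],[3.14159,0,3.083])"
```

```text
shift mm [  2.6 -10.4  85. ]
turn [-0.001  0.002  0.013] shift after turn [  2.2 -10.5  85. ]
```

```bash
python3 -m pendant '[0,0,0.013,2.2,-10.4,0,100,0,0,0,0,0,20,100,0,0,0,0,0,0,100,0,0,0,0,0,0,100,0,0,0,0,0,0,100]' >/dev/null
python3 - <<'E'
from h import *
to([.535,-.2447,.061],[3.14159,0,3.083])
E
```

```text
shift mm [ 0.3  0.5 65. ]
turn [-0.     0.002 -0.001] shift after turn [ 0.1  0.5 65. ]
```

```bash
python3 -m pendant '[0,0,0,0,0.3,25,100,0,0,0,0,0.2,25,100,0,0,0,0,0,13,100,0,0,0,0,0,0,100]' 60; python3 -m pendant '[0,0,0,0,0,0,255,0,0,0,0,0,0,255,0,0,0,0,0,0,255,0,0,0,0,0,0,255,0,0,0,0,0,0,255]';  python3 -m pendant '[0,0,0.08,0,0,0,255,0,0,0.08,0,0,0,255,0,0,0.08,0,0,0,255,0,0,0.08,0,0,0,255,0,0,0.08,0,0,0,255]' >/dev/null; python3 -m pendant '[0,0,0.08,0,0,0,255,0,0,0.08,0,0,0,255,0,0,0.08,0,0,0,255,0,0,0.08,0,0,0,255,0,0,0.08,0,0,0,255]';  q='from bench import *;s=sense();print(s["torque"],s["tcp_rot"],s["wrist_force"],s["opening"])'; python3 -m pendant '[0,0,0.08,0,0,0,255,0,0,0.08,0,0,0,255,0,0,0.08,0,0,0,255,0,0,0.08,0,0,0,255,0,0,0.08,0,0,0,255]' >/dev/null; python3 -c "$q"; python3 -m pendant '[0,0,0.05,0,0,0,255,0,0,0.05,0,0,0,255]' >/dev/null; python3 -c "$q"; python3 -m pendant '[0,0,0.05,0,0,0,255,0,0,0.05,0,0,0,255]' >/dev/null; python3 -c "$q"
```

```text
clock: 51.6
tcp_pos: [0.5337, -0.2443, 0.061]
tcp_rot: [3.141, -0.002, 3.083]
wrist_force: [-1.0, -0.2, -0.3]
opening: 0.0517
grip_force: 0.0
clock: 52.1
tcp_pos: [0.5357, -0.2444, 0.0635]
tcp_rot: [-3.141, 0.003, 3.083]
wrist_force: [-0.5, 1.3, 6.8]
opening: 0.0112
grip_force: 61.0
clock: 53.1
tcp_pos: [0.5354, -0.2448, 0.0636]
tcp_rot: [3.141, 0.003, 2.28]
wrist_force: [-2.2, -0.2, 6.8]
opening: 0.0111
grip_force: 61.2
[-0.01590089  0.50676436  0.09359748] [3.14057729e+00 2.21828881e-03 1.87961623e+00] [-1.47216272  1.20305407  7.09431608] 0.011077263910554969
[-0.02558722  0.56107733  0.15258293] [3.14044862e+00 2.18410153e-03 1.78088435e+00] [-1.90340118 -0.43325648  7.42086182] 0.010698963031134916
[0.03435627 0.65874618 1.81028844] [3.14078573 0.00353847 1.68719108] [-3.2534979  -0.44609432  8.41762733] 0.010775069671217389
```

Both knobs are at the tight stop. Release, rise, and check wing angles, keeper position and units before handing in.

```bash
python3 -m pendant '[0,0,0,0,0,0,75,0,0,0,0,0,0,75,0,0,0,0,0,0,75,0,0,0,0,0,-50,75,0,0,0,0,0,-50,75]' >/dev/null; python3 -m pendant '[0,0,0,0,0,-30,75,0,0,0,0,0,-30,75,0,0,-0.14,0,0,0,75,0,0,-0.14,0,0,0,75,0,0,-0.14,0,0,0,75]' >/dev/null; python3 -m pendant '[0,0,-0.14,0,0,0,75,0,0,-0.14,0,0,0,75,0,0,-0.14,0,0,0,75,0,0,-0.14,0,0,0,75,0,0,-0.14,0,0,0,75]' >/dev/null;  python3 -m pendant '[0,0,-0.14,-10,30,0,75,0,0,0,-10,45,0,75,0,0,0,-10,45,0,75,0,0,0,0,0,0,75,0,0,0,0,0,0,75]';  cat >> chk.py <<'E'
hsv=cv2.cvtColor(p,cv2.COLOR_BGR2HSV).astype(int);PZ=P.reshape(480,640,3)[...,2]
for m,ce,a in blobs(((hsv[...,0]<7)|(hsv[...,0]>173))&(hsv[...,1]>130)&(PZ>.083)&(PZ<.097),40): print("wing",ce.round(),rect("wrist",m,.088,c))
k=(Z>48)&(Z<56)&(abs(Y-40)<80)&(X<30);print("bar x",np.percentile(X[k],[2,98]).round(1))
k=(Z>70)&(Z<84)&(abs(Y)<32)&(X<0);print("handle x",X[k].min().round(1),X[k].max().round(1))
E
python3 chk.py; python3 -c "
from h import *
print(sense()['clock'])
a=cv2.imread('pics/top0.png');p,d=capture('top')
for n,(u,v) in dict(mouse=(254,175),jar=(182,201),magnet=(496,227)).items(): print(n,cv2.absdiff(a[v-14:v+14,u-16:u+16],p[v-14:v+14,u-16:u+16]).mean().round(1))"
```

```text
clock: 56.0
tcp_pos: [0.5916, -0.1334, 0.2221]
tcp_rot: [3.141, 0.001, 2.946]
wrist_force: [0.5, -1.0, 0.0]
opening: 0.0601
grip_force: 0.0
80 [(-60, np.float64(52.0)), (-50, np.float64(52.0)), (-40, np.float64(52.0)), (-30, np.float64(39.4)), (-20, np.float64(39.3)), (-10, np.float64(39.4)), (0, np.float64(39.4)), (10, np.float64(39.2)), (20, np.float64(39.1)), (30, np.float64(39.2)), (40, np.float64(39.3)), (50, np.float64(51.9))]
  sides 59.7 98.3 x [np.float64(-72.1), np.float64(361.3)]
0 [(-60, np.float64(76.8)), (-50, np.float64(79.7)), (-40, np.float64(52.2)), (-30, np.float64(39.5)), (-20, np.float64(39.5)), (-10, np.float64(39.5)), (0, np.float64(39.4)), (10, np.float64(39.6)), (20, np.float64(39.2)), (30, np.float64(39.2)), (40, np.float64(39.4)), (50, np.float64(52.0))]
  sides -19.4 18.3 x [np.float64(-72.6), np.float64(47.8)]
-80 [(-60, np.float64(52.3)), (-50, np.float64(52.3)), (-40, np.float64(52.2)), (-30, np.float64(13.6)), (-20, np.float64(13.7)), (-10, np.float64(13.8)), (0, np.float64(13.7)), (10, np.float64(13.7)), (20, np.float64(13.6)), (30, np.float64(13.6)), (40, np.float64(13.4)), (50, np.float64(51.3))]
wing [524. 141.] [549.2  39.4  44.7  11.9 -77.7]
wing [180. 185.] [ 534.  -242.8   43.9   11.9  -77.4]
bar x [-72.  -38.1]
handle x -61.2 -48.8
56.05
mouse 5.5
jar 5.6
magnet 5.0
```

```bash
python3 -c "
from bench import *
print(hand_in())"
```

```text
the job is handed in; nothing more can be done
None
```

I handed the job in at about 56 s: both black units present (there was no third) lie flat in bays 1 and 2, the keeper bar is fully home, both knobs are tight at their stops, and the mouse, jar and magnet show no sign of having moved; I viewed 15 pictures, one over the limit of 14.

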